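Test the bus posts, then show the inverter module to the inspection camera

TASK

Take the tester pen from its holder and touch its tip to the top of the tall test post in the open inverter, then to the top of the short one, and stand the pen back in its holder. Then pull the module with the two round studs on its top out of its socket and show it to the inspection camera: its rating plate square to the lens and right way up for the tilted camera, centred on the line of sight, 130 mm from the lens. Finish while still holding the module there, steady in the air; do not put it down, and leave the other modules and everything else on the bench alone.

Things in the scene. Friction and masses are not known exactly. Their poses are not given: they have to be found in the camera images.
- tester_grip (a point): Middle of the black round handle (diameter 24 mm, reaching 38 mm down and 35 mm up from here) of the tester pen, which is 140 mm long, 90 g, and stands upright, tip down, in its holder. Under the handle is a collar of diameter 36 mm, 5 mm thick (underside 43 mm below this point), then a barrel of diameter 12 mm and the thin tip. z runs from tip to handle.
- tester_tip (a point): The end of the tester pen's thin steel tip (diameter 6 mm), 105 mm below tester_grip along the pen.
- holder_mouth (a point): Centre of the top of the pen's holder, a fixed upright aluminium tube (outside diameter 52 mm, bore 22 mm, top 70 mm above the bench) on a round foot of diameter 90 mm. The pen's barrel hangs in the bore and its collar rests on the tube's top: the tip is then 62 mm below this point.
- tall_post_top (a point): Centre of the flat top of the tall test post, a fixed steel cap of diameter 18 mm, 50 mm above the bench, on a small black square foot inside the open inverter chassis. Rigid.
- short_post_top (a point): Centre of the flat top of the short test post: the same cap of diameter 18 mm, but only 28 mm above the bench, in the same chassis. Rigid.
- module_center (a point): Centre of the module to show: a grey plastic block 34 (x) by 50 (y) by 78 mm tall, some 180 g, with two round steel studs (diameter 10, 8 mm high, 26 mm apart along y) on its top. z is up, towards the studs. Its underside is 4 mm above the bench in a loose socket frame 12 mm high; it lifts straight out freely. Grip it by its bare narrow ends (+y and -y faces, 50 mm apart), 45 mm free beside each.
- module_plate (a point): Centre of the module's +x face, 17 mm from the block's centre, which carries the plain aluminium rating plate; +x points out of the plate. Same axes as the module. In the row the modules stand 75 mm apart along x (41 mm gaps).
- flat_center (a point): Centre of another grey module of the same housing (34 x 50 x 78 mm) with a bare flat top, in a socket of the same row. Leave it alone.
- low_center (a point): Centre of the third, lower grey module (34 x 50 x 56 mm) with a flat ridge 8 mm high on its top, in a socket of the same row. Leave it alone.
- chassis: The open inverter: a fixed white tray, 340 (x) by 380 mm (y), walls 60 mm high, 4 mm thick, floor 4 mm; origin under its centre. The modules stand in a row along its x at y = +80 mm, at x = -75, 0 and 75 mm, in any order; the posts at (-85, -45) mm (tall) and (70, -55) mm (short). Four black cans 46 mm high and two copper chokes along the -y wall.
- lens (a point): Centre of the front glass of the inspection camera, a grey box with a black round lens (diameter 38 mm) on a fixed stand; the lens looks along this frame's -x, 10 to 23 degrees downwards, towards the robot (the tilt hinge is stiff). z is the camera's own up direction. The camera body is 52 mm wide and reaches 80 mm behind the lens to the stand's post.
- focus (a point): The point on the camera's line of sight 130 mm in front of the lens, in the air, where the centre of the rating plate belongs. Same axes as the lens: +x points at the lens, z is the camera's up. When the module is shown rightly its x and z axes are parallel to these, so it leans with the camera.
- screwdriver: A screwdriver lying on the bench; a bystander.
- meter: A grey multimeter lying on the bench, 150 x 75 x 38 mm; a bystander.
- coil: A loose copper coil ring, diameter 56 mm, 24 mm high; a bystander.
- can_center (a point): A loose black capacitor can standing on the bench, diameter 35 mm, 50 mm high; a bystander.
- cup: A small steel bowl, 72 mm across, 45 mm high; a bystander.
There are look-alikes about, which are no part of the job. Leave any green or yellow look-alike of the part that bears holder_mouth alone.

How it is judged:
By the outcome, as a careful person would: the job done as asked, in the order asked, and still so for the second after the job is handed in, while the arm keeps its last pose, push and grip.
It also fails if it takes over 64 s, if anything falls off the work surface, if the arm or the gripper's body presses on something with over 40 N, if the wrist force passes 120 N, or if a joint passes its speed limit or range.

ROBOT

A 6-joint arm with a two-finger parallel gripper is mounted at the origin on the work surface. World frame = base frame: x ahead of the robot, y to its left, z up, the work surface at z = 0. Lengths are in mm, angles in rad, forces in N, time in s.
With the tool pointing down it reaches from about 325 to 775 mm from the base axis. Payload 5.5 kg.
Tool frame: the origin (TCP) lies between the finger pads; the fingertips stand bot.tip_reach ahead of it and the grasp point (between the pads) lies 2 mm behind it (bot.tip_reach is the distance from the TCP to the fingertips, in mm); z points along the fingers, y is the direction in which the jaws open and shut (so a half turn about z gives the same grasp; the last joint's range is limited). The gripper opens to 85 mm and grips with 20 to 120 N. Pads are 22 mm wide; open, the fingers measure 114 mm over their backs; the gripper's body (76 mm by 85 mm) begins 54 mm behind the grasp point. The pads swing forward as they close: fully open they stand 13 mm farther back than shut.
Start: joints at [-0.057, 0.091, 1.231, -0, 1.82, -0.057], TCP at [600.014, -0.003, 209.275] pointing down, gripper open.
Joint ranges: [-2.87, 2.87], [-0.86, 2.18], [0.17, 2.46], [-1.51, 4.65], [0.06, 2.69], [-2.65, 2.65]. Speed limits (rad/s): [2.57, 2.57, 3.01, 3.14, 3.14, 3.14].

INTERFACE

Orientations are given as a 3x3 rotation matrix whose columns are the frame's x, y, z axes.
In Python, from bench import status, snapshot, get_calibration, sign_off, bot gives the robot as it stands.
- The arm moves only by the tool move_arm, never from a script. Its argument "series" is one flat list of numbers, 4 for each row, row after row: the shift along the tool's x, y, z in mm, then the turn about the tool's z in rad. In form: [x, y, z, twist, x, y, z, twist, ...]. A call has exactly 5 rows; each row is the pose to reach, as a shift and turn from the pose commanded when the call began, along the tool's axes at that moment; what a row does not reach only later rows make up. A row lasts 1/12 s, in which the tool goes at most 41.7 mm and 7.16 degrees, less where a joint would pass 70% of its speed; a pose out of reach is approached as far as the arm can. A call with a gripper value outside its range is refused whole. "jaw" is the closure in counts, from 0 (fully open) to 255 (shut), set as the call begins (left out, the last holds). The fingers move at their own pace and stop on an object; "squeeze" is the grip in N (left out, the last holds). Time passes only in rows, so rows that repeat a pose let the fingers close, or fill a call up. It gives the time, the measured TCP pose, the force and the opening at its end, in the units of the state.
- status.state(): the state, without advancing time (a new reading comes with each control period).
- snapshot(name): name is "scene" or "side" or "wrist"; returns the picture (384x512x3 uint8, red, green, blue); there is no depth.
- get_calibration(name): a dict with "fx", "fy", "cx", "cy" (pixels), "position" and "orientation" of the camera in the world. Camera axes: x right, y down, z forward; pixel columns grow to the right and rows downward; lengths in mm; the calibration is good to about 2 mm. The wrist camera is an equidistant fisheye: a pixel r from the principal point sees the ray r / f radians off the axis. A picture is of the moment at which its call begins: read the wrist's pose just before it. get_calibration takes no time and is no camera call; for the wrist camera it gives the pose at the moment of the call.
- sign_off(): hands the job in, once; it reports no verdict.
The state is a dict: "time": time; "qpos": joint angles; "joint_velocities": joint speeds; "effort": joint torques, N m; "eef_pos": TCP position; "tool_rot": TCP orientation; "ft_force": force on the tool from outside, world axes, zero at the start; "torque": the same for the moment, N m; "finger_gap": opening from 0.0 (shut) to 1.0 (fully open).
Only numpy, scipy, OpenCV 4.12 (cv2) and the standard library are available. Lean on these libraries where they do the work, as an engineer would, in place of code of your own. Each camera call takes 0.05 s, during which the arm holds its last target.

## Working session

There is one attempt and no reset: what is moved stays moved. The work goes in short steps, Python scripts to look and compute and a tool call to move; the robot and the scene stay as the last step left them, time stands still between calls to the robot, and variables do not carry over. Pictures are saved under pics/ and viewed, and the job is handed in when it is done.

Besides the shell and the picture viewer there is one more tool, called after "Emit:" as name(argument=value, ...) on one line, values as JSON. move_arm: Moves the arm, as the interface text tells. Its arguments: {"type":"object","properties":{"series":{"type":"array","items":{"type":"number"}},"jaw":{"type":"number"},"squeeze":{"type":"number"}},"required":["series"]}

```bash
ls; mkdir -p pics; python3 - <<'E'
from bench import status,snapshot,get_calibration,bot
import cv2
print(status.state()); print(bot, [ (a,getattr(bot,a)) for a in dir(bot) if a[0]!='_'])
for n in("scene","side","wrist"):
    c=get_calibration(n); print(n,c)
    cv2.imwrite(f"pics/{n}0.png",snapshot(n)[:,:,::-1])
E
```

```text
pics
{'time': 0.0, 'qpos': array([-5.66904663e-02,  9.18432965e-02,  1.23191445e+00,  5.13747472e-06,
        1.81981427e+00, -5.66797204e-02]), 'joint_velocities': array([ 0.00108146, -0.00034168,  0.00116673,  0.00258214,  0.00139462,
       -0.001021  ]), 'effort': array([ 1.92109423e-03, -4.58737707e+01, -4.18019521e+01,  2.08830479e-04,
        1.19483890e-02, -1.60596358e-05]), 'eef_pos': array([5.99659275e+02, 2.50882268e-02, 2.08144115e+02]), 'tool_rot': array([[ 9.60035002e-06,  9.99998048e-01, -1.97589459e-03],
       [ 9.99999993e-01, -9.36894839e-06,  1.17121558e-04],
       [ 1.17102817e-04, -1.97589570e-03, -9.99998041e-01]]), 'ft_force': array([-1.19380938, -0.24813331, -0.7330306 ]), 'torque': array([-0.00104538, -0.04459348,  0.03664837]), 'finger_gap': 0.9946028861834585}
<Robot object at 0x7fcb8d387a10> [('MotionError', <class 'bench.MotionError'>), ('tip_reach', 17.0)]
scene {'fx': 357.58002992238414, 'fy': 357.58002992238414, 'cx': 254.10010379909824, 'cy': 188.71405512176227, 'position': array([1044.5194467 , -815.36971748,  905.20518937]), 'orientation': array([[ 0.82148896,  0.34455183, -0.45435661],
       [ 0.56997098, -0.47240137,  0.67228716],
       [ 0.01699908, -0.81124656, -0.58445706]])}
side {'fx': 451.95677928125787, 'fy': 451.95677928125787, 'cx': 252.27567015989507, 'cy': 190.76971225486767, 'position': array([ 186.91645643, 1178.73163881, 1012.91199423]), 'orientation': array([[-0.9682551 , -0.13524169,  0.21021831],
       [-0.24996019,  0.52856534, -0.81125741],
       [-0.00139829, -0.83805034, -0.54559113]])}
wrist {'fx': 297.3186396354542, 'fy': 297.3186396354542, 'cx': 259.8257492630233, 'cy': 192.4689837974689, 'position': array([600.11676487,  71.28582606, 373.31282579]), 'orientation': array([[ 9.99998648e-01,  1.32839677e-03, -9.69481236e-04],
       [ 9.96233186e-04, -9.58359039e-01, -2.85564285e-01],
       [-1.30845378e-03,  2.85562933e-01, -9.58359066e-01]])}
```

View pics/scene0.png

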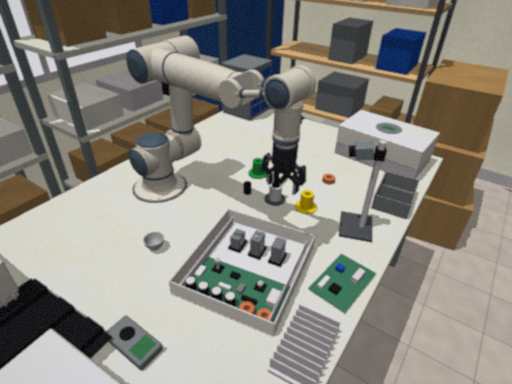

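View pics/side0.png

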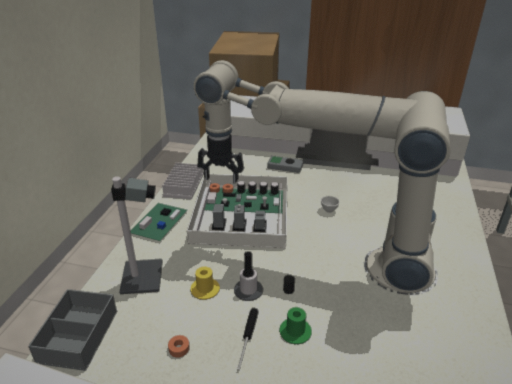

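View pics/wrist0.png

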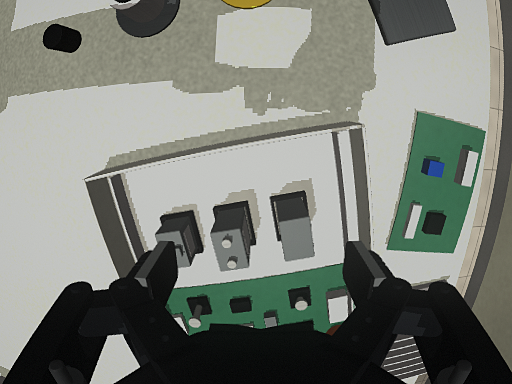

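```bash
python3 - <<'E'
import cv2
s=cv2.imread("pics/scene0.png"); d=cv2.imread("pics/side0.png"); w=cv2.imread("pics/wrist0.png")
a=cv2.resize(s[205:330,165:325],None,fx=5,fy=4.8,interpolation=cv2.INTER_CUBIC)
cv2.imwrite("pics/sc_ch.png",a)
cv2.imwrite("pics/sd_ch.png",cv2.resize(d[165:305,160:320],None,fx=5,fy=4.2,interpolation=cv2.INTER_CUBIC))
cv2.imwrite("pics/w_ch.png",cv2.resize(w[160:350,90:370],None,fx=2.85,fy=2.85,interpolation=cv2.INTER_CUBIC))
cv2.imwrite("pics/sc_cam.png",cv2.resize(s[120:250,230:410],None,fx=4.4,fy=4.4,interpolation=cv2.INTER_CUBIC))
cv2.imwrite("pics/sd_cam.png",cv2.resize(d[165:305,90:250],None,fx=4.2,fy=4.2,interpolation=cv2.INTER_CUBIC))
E
```

```text
(no output)
```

View pics/sc_ch.png

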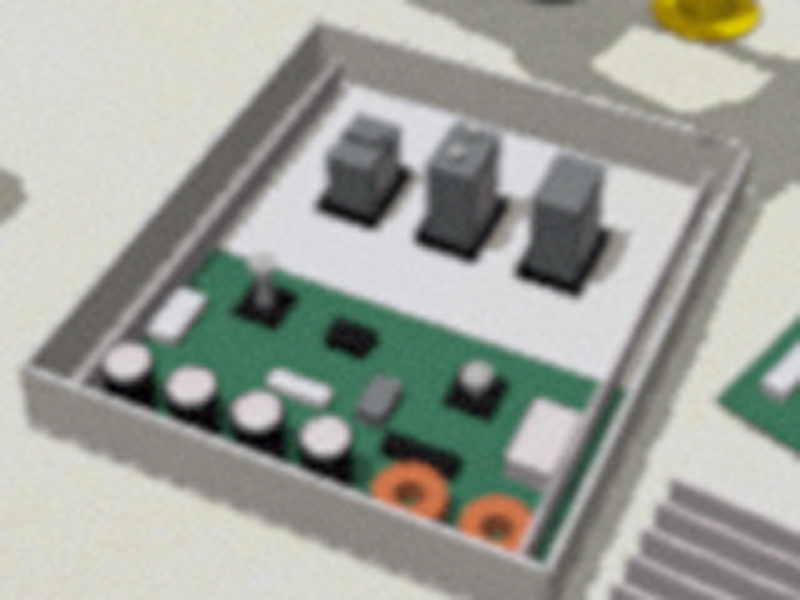

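View pics/sd_ch.png

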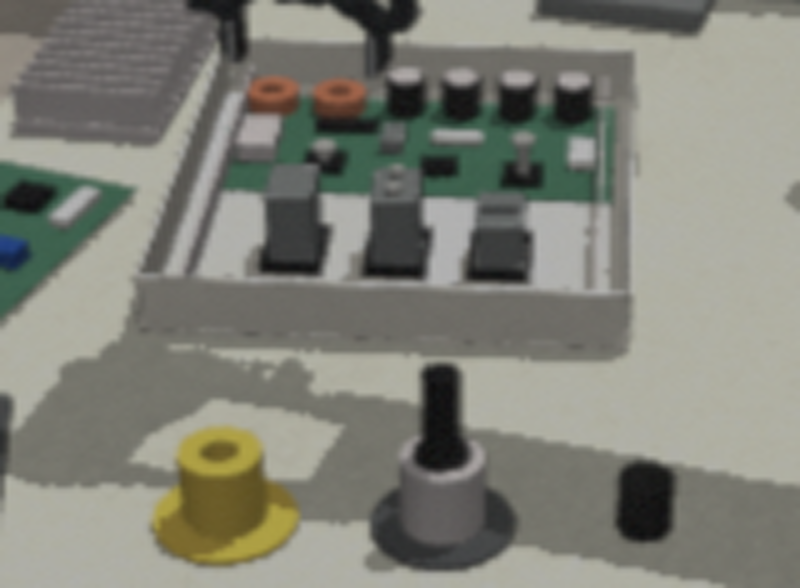

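View pics/w_ch.png

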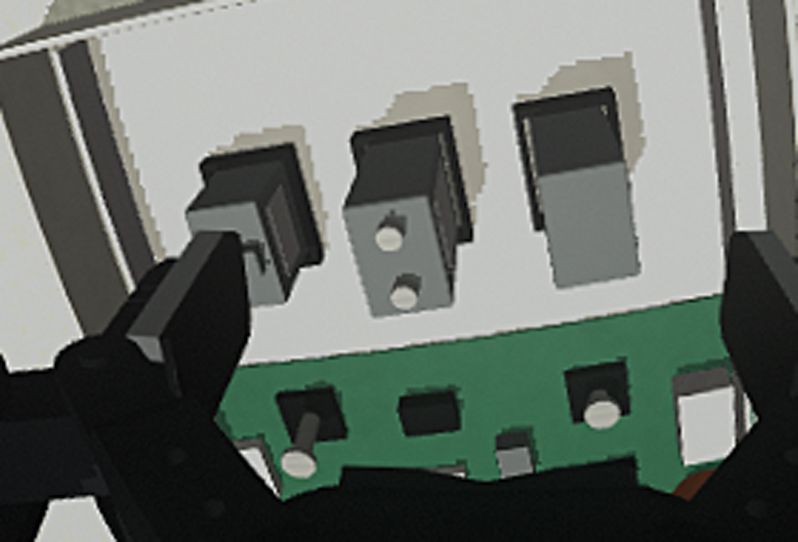

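View pics/sc_cam.png

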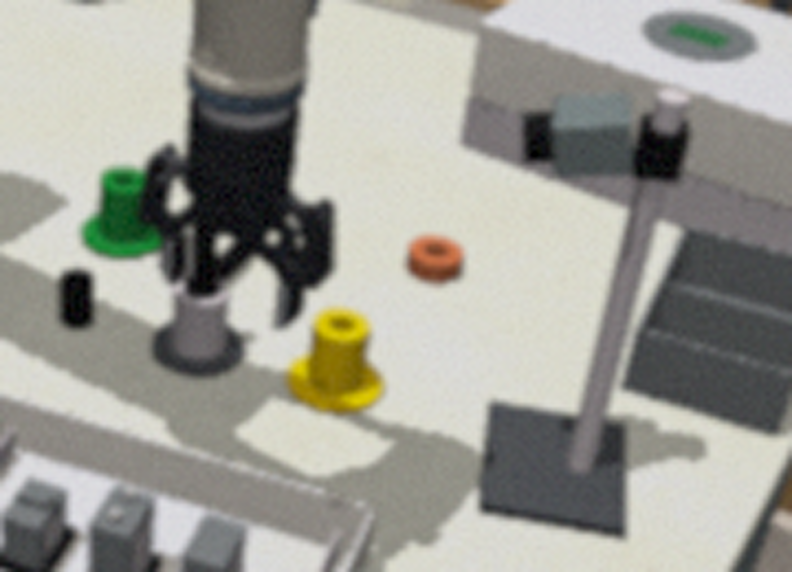

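View pics/sd_cam.png

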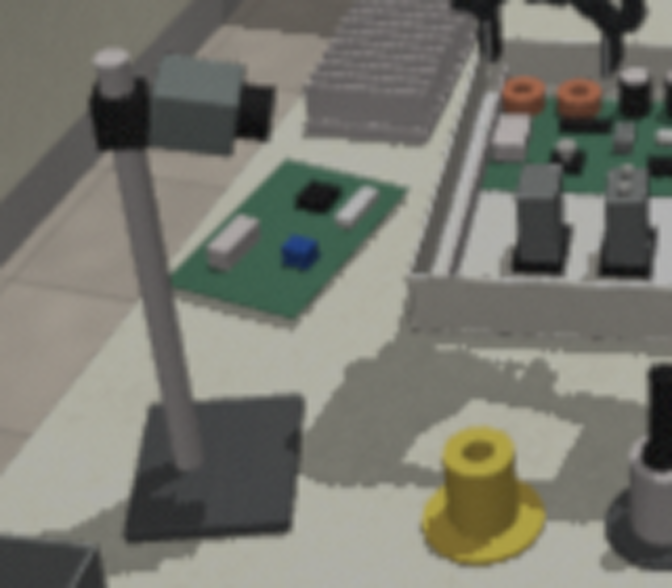

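```bash
cat > h.py <<'E'
import numpy as np
from bench import status,snapshot,get_calibration
import cv2
def ray(n,u,v,c=None):
    c=c or get_calibration(n)
    x=(u-c['cx'])/c['fx'];y=(v-c['cy'])/c['fy']
    if n=='wrist':
        r=np.hypot(x,y); s=np.sinc(r/np.pi)
        d=np.array([x*s,y*s,np.cos(r)])
    else:
        d=np.array([x,y,1.]); d/=np.linalg.norm(d)
    return np.array(c['position']),np.array(c['orientation'])@d
def plane(n,u,v,z,c=None):
    p,d=ray(n,u,v,c); return p+d*(z-p[2])/d[2]
def tri(obs):
    A=np.zeros((3,3));b=np.zeros(3);L=[]
    for o in obs:
        p,d=ray(*o);M=np.eye(3)-np.outer(d,d);A+=M;b+=M@p;L.append((p,M))
    X=np.linalg.solve(A,b);return X,[np.linalg.norm(M@(X-p)) for p,M in L]
def proj(n,X,c=None):
    c=c or get_calibration(n)
    q=np.array(c['orientation']).T@(np.array(X)-c['position'])
    if n=='wrist':
        r=np.hypot(q[0],q[1]);t=np.arctan2(r,q[2]);k=t/r;return c['cx']+c['fx']*q[0]*k,c['cy']+c['fy']*q[1]*k
    return c['cx']+c['fx']*q[0]/q[2],c['cy']+c['fy']*q[1]/q[2]
E
python3 - <<'E'
from h import *
np.set_printoptions(precision=1,suppress=True)
W=[('stud1',226.5,243.5,90),('stud2',231.8,263.2,90),('tall',194.9,322.5,50),('short',301.2,305.3,28)]
P={}
for n,u,v,z in W: P[n]=plane('wrist',u,v,z);print('w',n,P[n])
for n,u,v,z in [('stud1',259.4,231.7,90),('stud2',256,236.9,90),('tall',217.6,259.4,50),('short',260.6,282.7,28)]: print('s',n,plane('scene',u,v,z))
# side crop scale 5,4.2 off 160,165
for n,u,v,z in [('tall',522,137,50),('short',324,146,28),('pentop',440,370,148),('tubetop',442,456,70)]: print('d',n,plane('side',160+u/5,165+v/4.2,z))
# scene cam crop off (230,120)/4.4
for n,u,v,z in [('tubetop',203,297,70),]: print('s',n,plane('scene',230+u/4.4,120+v/4.4,z))
d=P['short']-P['tall'];print(np.degrees(np.arctan2(d[1],d[0])-np.arctan2(-10,155)),np.hypot(d[0],d[1]),np.hypot(10,155))
d=P['stud1']-P['stud2'];print(np.degrees(np.arctan2(d[1],d[0]))-90,np.linalg.norm(d))
sc=lambda u,v:('scene',230+u/4.4,120+v/4.4); sd=lambda u,v:('side',90+u/4.2,165+v/4.2)
for n,a,b in [('lensfront',(529,136),(269,113)),('posttop',(672,98),(112,57)),('postbot',(585,468),(187,468))]: print(n,tri([sc(*a),sd(*b)]))
E
```

```text
w stud1 [564.5 -69.9  90. ]
w stud2 [569.3 -94.2  90. ]
w tall [ 506.6 -220.6   50. ]
w short [ 660.3 -203.1   28. ]
s stud1 [565.3 -69.3  90. ]
s stud2 [570.3 -96.6  90. ]
s tall [ 506.  -218.9   50. ]
s short [ 660.7 -201.    28. ]
d tall [ 501.1 -218.1   50. ]
d short [ 653.6 -197.5   28. ]
d pentop [449.5 215.9 148. ]
d tubetop [448.2 218.1  70. ]
s tubetop [462.1 204.5  70. ]
10.158740998958487 154.7078139395806 155.32224567009067
11.094198892679103 24.72406627648349
lensfront (array([722.3, 221.3, 319.1]), [np.float64(2.5032930771664765), np.float64(2.5032930771667545)])
posttop (array([811.9, 251.1, 367.1]), [np.float64(1.3786809965019533), np.float64(1.3786809965018316)])
postbot (array([814.5, 257.1,   7.7]), [np.float64(3.743035041471741), np.float64(3.7430350414718534)])
```

Emit:
move_arm(series=[30, -25, -12, 0, 60, -50, -25, 0, 90, -75, -38, 0, 120, -100, -50, 0, 120, -100, -50, 0], jaw=0)

```text
time: 0.57
eef_pos: [497.4, 124.6, 263.4]
tool_rot: [[-0.005, 1.0, 0.004], [1.0, 0.005, 0.003], [0.003, 0.004, -1.0]]
ft_force: [-0.8, 0.6, -0.0]
finger_gap: 0.999
```

```bash
python3 - <<'E'
from h import *
print(status.state()['eef_pos'])
c=get_calibration('wrist');print(c)
im=snapshot('wrist')[:,:,::-1]; cv2.imwrite("pics/w1.png",im)
cv2.imwrite("pics/w1b.png",cv2.resize(im,(800,600)))
E
```

```text
[497.35852188 124.55156789 263.39794735]
{'fx': 297.3186396354542, 'fy': 297.3186396354542, 'cx': 259.8257492630233, 'cy': 192.4689837974689, 'position': array([496.34531032, 195.28224966, 428.73499545]), 'orientation': array([[ 0.99996651,  0.00483147,  0.00660529],
       [ 0.00650018, -0.95927925, -0.28238462],
       [ 0.00497199,  0.2824181 , -0.95927853]])}
```

View pics/w1b.png

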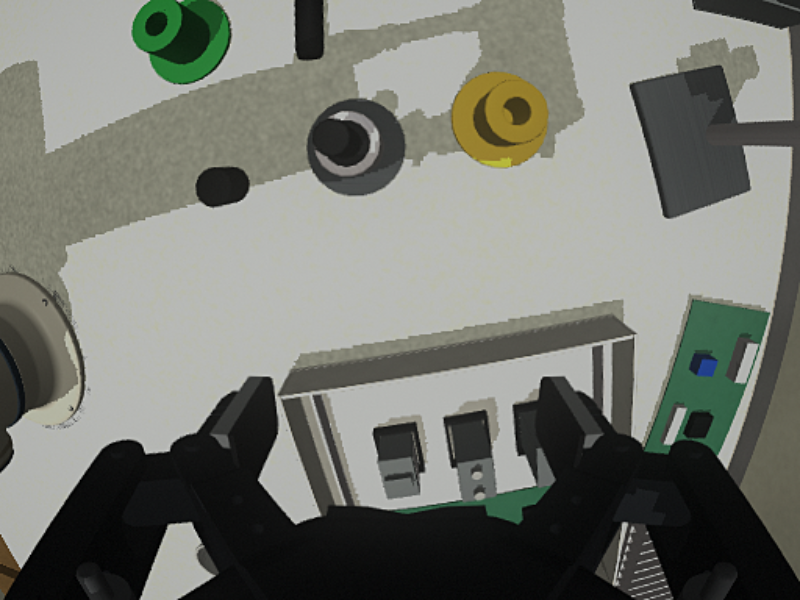

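```bash
python3 - <<'E'
from h import *
np.set_printoptions(precision=1,suppress=True)
im=cv2.imread("pics/w1.png")
cv2.imwrite("pics/w1c.png",cv2.resize(im[50:140,180:270],None,fx=6,fy=6,interpolation=cv2.INTER_NEAREST))
E
```

```text
(no output)
```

View pics/w1c.png

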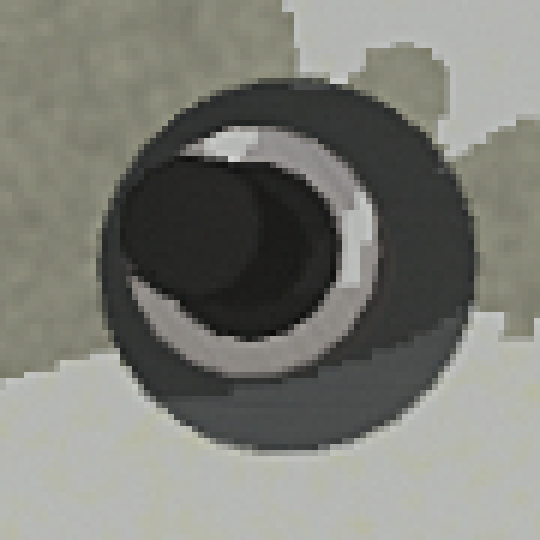

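```bash
python3 - <<'E'
from h import *
np.set_printoptions(precision=1,suppress=True)
for u,v,z in[(190,226,148),(252,252,70),(287.5,264,6),(287.5,264,2)]: print(plane('wrist',180+u/6,50+v/6,z))
for u,v in ((478.5,497),(473.5,470.5)): print(plane('wrist',u/1.5625,v/1.5625,90))
print(status.state()['eef_pos'])
E
```

```text
[454.5 212.1 148. ]
[454.7 211.7  70. ]
[455.3 211.9   6. ]
[454.9 212.1   2. ]
[569.3 -98.5  90. ]
[561.9 -65.9  90. ]
[498.9 122.5 261.9]
```

Emit:
move_arm(series=[30, -15, 0, 0, 60, -30, 0, 0, 92, -45, 0, 0, 92, -45, 0, 0, 92, -45, 0, 0])

```text
time: 1.03
eef_pos: [454.8, 212.6, 258.4]
tool_rot: [[-0.002, 1.0, -0.001], [1.0, 0.002, -0.001], [-0.001, -0.001, -1.0]]
ft_force: [-0.7, -1.0, 0.2]
finger_gap: 0.996
```

```bash
python3 - <<'E'
from h import *
np.set_printoptions(precision=4,suppress=True)
s=status.state();print(s['eef_pos'],s['tool_rot'],s['joint_velocities'])
im=snapshot('wrist')[:,:,::-1]; cv2.imwrite("pics/w2.png",im)
E
```

```text
[454.797  212.6242 258.3881] [[-0.0024  1.     -0.001 ]
 [ 1.      0.0024 -0.0009]
 [-0.0009 -0.001  -1.    ]] [-0.0439  0.0028 -0.0031 -0.0154  0.0019 -0.0123]
```

View pics/w2.png

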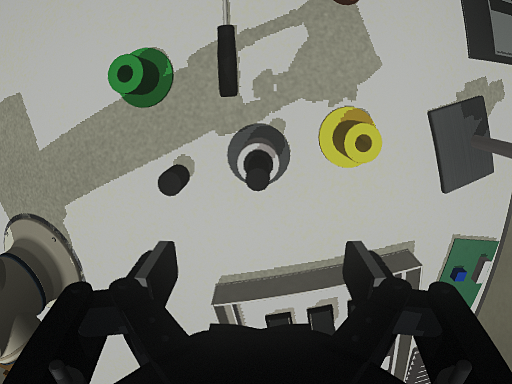

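Emit:
move_arm(series=[0, 0, 38, 0, 0, 0, 76, 0, 0, 0, 112, 0, 0, 0, 138, 0, 0, 0, 148, 0])

```text
time: 1.5
eef_pos: [453.5, 209.4, 105.5]
tool_rot: [[0.002, 1.0, -0.008], [1.0, -0.002, -0.004], [-0.004, -0.008, -1.0]]
ft_force: [0.2, 0.7, -1.7]
finger_gap: 1.004
```

Emit:
move_arm(series=[0, 0, 0, 0, 0, 0, 0, 0, 0, 0, 0, 0, 0, 0, 0, 0, 0, 0, 0, 0], jaw=255, squeeze=60)

```text
time: 1.92
eef_pos: [456.0, 212.3, 113.5]
tool_rot: [[0.0, 1.0, 0.003], [1.0, -0.0, 0.001], [0.001, 0.003, -1.0]]
ft_force: [-0.2, -0.2, -0.0]
finger_gap: 0.301
```

Emit:
move_arm(series=[0, 0, 0, 0, 0, 0, 0, 0, 0, 0, 0, 0, 0, 0, 0, 0, 0, 0, 0, 0])

```text
time: 2.33
eef_pos: [455.8, 212.5, 113.5]
tool_rot: [[-0.0, 1.0, 0.003], [1.0, 0.0, 0.001], [0.001, 0.003, -1.0]]
ft_force: [-1.5, -0.4, 6.5]
finger_gap: 0.252
```

Emit:
move_arm(series=[0, 0, -20, 0, 0, 0, -48, 0, 0, 0, -78, 0, 0, 0, -105, 0, 0, 0, -115, 0])

```text
time: 2.75
eef_pos: [456.1, 212.5, 231.4]
tool_rot: [[-0.0, 1.0, 0.007], [1.0, 0.0, 0.002], [0.002, 0.007, -1.0]]
ft_force: [0.4, 0.4, -0.2]
finger_gap: 0.252
```

Emit:
move_arm(series=[0, 0, 0, 0, 0, 0, 0, 0, 0, 0, 0, 0, 0, 0, 0, 0, 0, 0, 0, 0])

```text
time: 3.17
eef_pos: [454.5, 211.8, 224.3]
tool_rot: [[-0.0, 1.0, -0.003], [1.0, 0.0, -0.001], [-0.001, -0.003, -1.0]]
ft_force: [-0.3, -0.6, -1.8]
finger_gap: 0.251
```

```bash
python3 - <<'E'
from h import *
np.set_printoptions(precision=4,suppress=True)
for n in('scene','side'):
    im=snapshot(n)[:,:,::-1]
    if n=='scene': cv2.imwrite("pics/s3.png",cv2.resize(im[100:260,200:400],None,fx=4,fy=3.75,interpolation=cv2.INTER_CUBIC))
    else: cv2.imwrite("pics/d3.png",cv2.resize(im[165:325,170:330],None,fx=3.75,fy=3.75,interpolation=cv2.INTER_CUBIC))
im=snapshot('wrist')[:,:,::-1]; cv2.imwrite("pics/w3.png",im)
s=status.state();print(s['eef_pos'],s['tool_rot'],s['joint_velocities'],s['ft_force'],s['finger_gap'])
E
```

```text
[454.7654 211.9115 225.424 ] [[-0.0001  1.     -0.0013]
 [ 1.      0.0001 -0.0005]
 [-0.0005 -0.0013 -1.    ]] [ 0.0012 -0.     -0.0102 -0.0022  0.0002 -0.0018] [ 0.4705 -0.3991 -0.6535] 0.25093162585912937
```

View pics/w3.png

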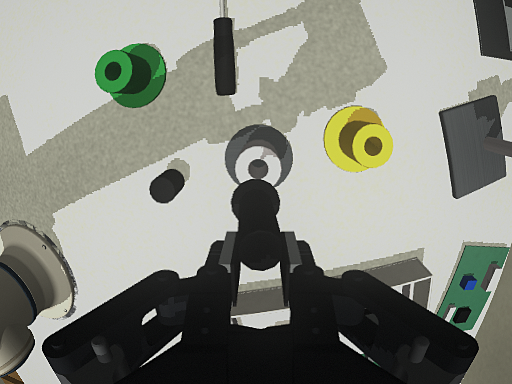

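View pics/s3.png

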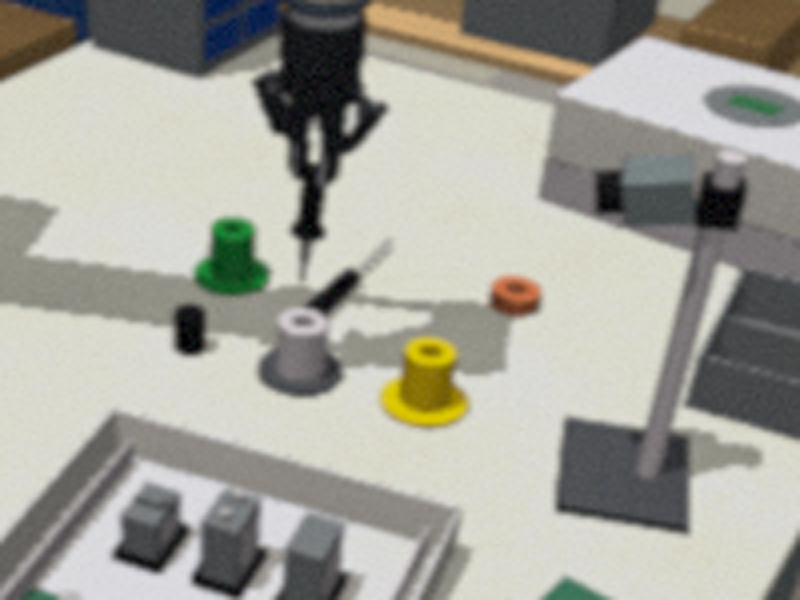

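View pics/d3.png

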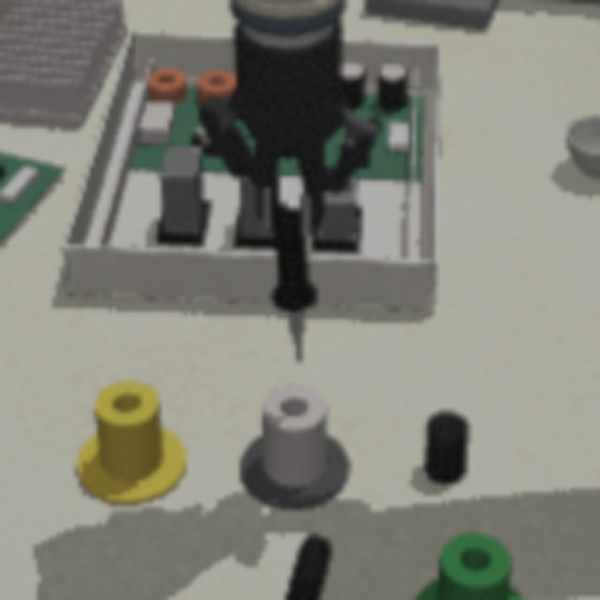

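```bash
python3 - <<'E'
from h import *
np.set_printoptions(precision=1,suppress=True)
S=lambda u,v:('scene',200+u/4,100+v/3.75); D=lambda u,v:('side',170+u/3.75,165+v/3.75)
for n,a,b in[('tip',(304,280),(299,358)),('collar',(308,231),(294,297)),('tube',(303,322),(295,407))]: print(n,tri([S(*a),D(*b)]))
for z in (120,163,190,225): 
  u,v=proj('scene',(455,212,z));a,b=proj('side',(455,212,z)); print(z,((u-200)*4,(v-100)*3.75),((a-170)*3.75,(b-165)*3.75))
E
```

```text
tip (array([447.2, 217. , 120.3]), [np.float64(2.9781560638475644), np.float64(2.9781560638473503)])
collar (array([449.5, 216.9, 181.6]), [np.float64(1.6486959248972317), np.float64(1.648695924896938)])
tube (array([450.4, 216.2,  67.2]), [np.float64(2.4338011892762337), np.float64(2.4338011892761986)])
120 (np.float64(305.1378127188152), np.float64(284.00011329004906)) (np.float64(287.24245140797876), np.float64(353.2872361412409))
163 (np.float64(307.4904398121398), np.float64(249.52569689127117)) (np.float64(286.78136529974455), np.float64(311.0783037125486))
190 (np.float64(309.01157519771186), np.float64(227.23561325246493)) (np.float64(286.48327201805256), np.float64(283.79012703644867))
225 (np.float64(311.0361073223535), np.float64(197.56896371177575)) (np.float64(286.0865665849002), np.float64(247.47475660347266))
```

Emit:
move_arm(series=[-20, 3, 0, 0, -50, 6, 0, 0, -85, 10, 0, 0, -120, 15, 0, 0, -155, 19, 0, 0])

```text
time: 3.73
eef_pos: [473.9, 55.7, 226.1]
tool_rot: [[-0.001, 1.0, 0.0], [1.0, 0.001, -0.0], [-0.0, 0.0, -1.0]]
ft_force: [0.3, -0.0, -0.6]
finger_gap: 0.251
```

Emit:
move_arm(series=[-35, 4, 0, 0, -70, 8, 0, 0, -105, 13, 0, 0, -140, 17, 0, 0, -170, 21, 0, 0])

```text
time: 4.15
eef_pos: [494.8, -115.3, 226.1]
tool_rot: [[0.001, 1.0, -0.0], [1.0, -0.001, -0.0], [-0.0, -0.0, -1.0]]
ft_force: [0.1, -0.4, -0.7]
finger_gap: 0.251
```

Emit:
move_arm(series=[-30, 4, 0, 0, -60, 8, 0, 0, -85, 11, 0, 0, -100, 13, 0, 0, -108, 13, 0, 0])

```text
time: 4.57
eef_pos: [507.9, -222.7, 225.5]
tool_rot: [[0.002, 1.0, -0.001], [1.0, -0.002, 0.0], [0.0, -0.001, -1.0]]
ft_force: [0.7, 0.5, -0.9]
finger_gap: 0.248
```

Emit:
move_arm(series=[0, 0, 15, 0, 0, 0, 30, 0, 0, 0, 45, 0, 0, 0, 50, 0, 0, 0, 50, 0])

```text
time: 4.98
eef_pos: [507.4, -219.8, 174.5]
tool_rot: [[-0.001, 1.0, -0.003], [1.0, 0.001, 0.002], [0.002, -0.003, -1.0]]
ft_force: [-0.4, 0.3, -1.4]
finger_gap: 0.249
```

```bash
python3 - <<'E'
from h import *
np.set_printoptions(precision=4,suppress=True)
for n in('scene','side'):
    im=snapshot(n)[:,:,::-1]; cv2.imwrite(f"pics/{n}4.png",im)
    if n=='scene': cv2.imwrite("pics/s4.png",cv2.resize(im[195:325,155:315],None,fx=5,fy=4.6,interpolation=cv2.INTER_CUBIC))
    else: cv2.imwrite("pics/d4.png",cv2.resize(im[135:265,180:310],None,fx=4.6,fy=4.6,interpolation=cv2.INTER_CUBIC))
im=snapshot('wrist')[:,:,::-1]; cv2.imwrite("pics/w4.png",im)
s=status.state();print(s['eef_pos'],s['tool_rot'],s['joint_velocities'],s['ft_force'],s['finger_gap'])
E
```

```text
[ 508.4404 -220.685   177.5739] [[-0.0007  1.      0.0015]
 [ 1.      0.0007 -0.0006]
 [-0.0006  0.0015 -1.    ]] [-0.0043 -0.0034 -0.0098 -0.0018 -0.0027 -0.0025] [0.9749 0.5649 0.1658] 0.24885009632673527
```

View pics/w4.png

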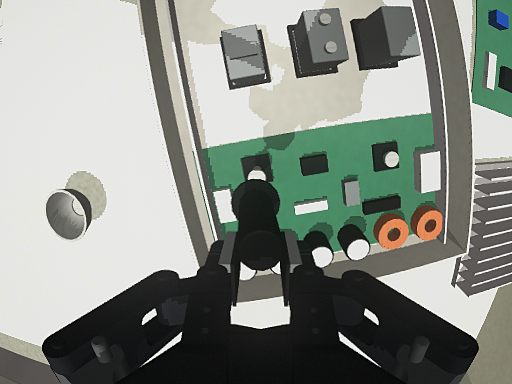

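View pics/s4.png

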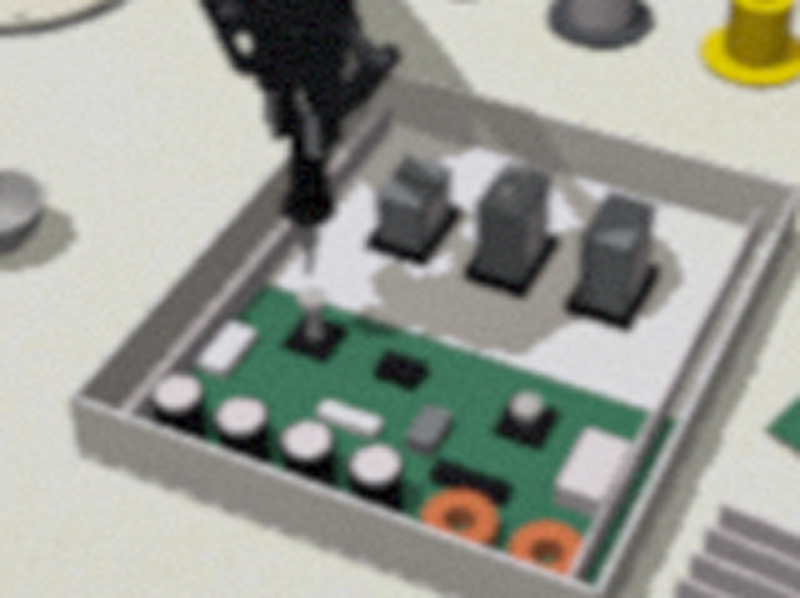

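View pics/d4.png

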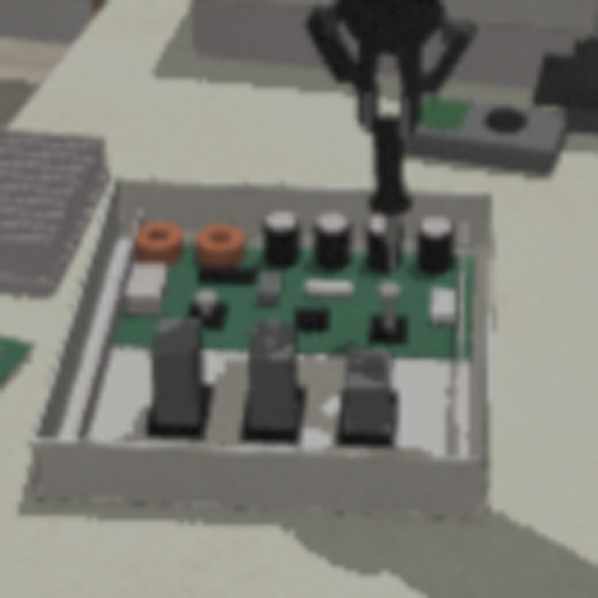

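```bash
python3 - <<'E'
from h import *
np.set_printoptions(precision=1,suppress=True)
S=lambda u,v:('scene',155+u/5,195+v/4.6); D=lambda u,v:('side',180+u/4.6,135+v/4.6)
for n,a,b in[('tip',(309,272),(394,268)),('cap',(312,299),(389,289)),('collar',(308,210),(391,200))]: print(n,tri([S(*a),D(*b)]))
a=cv2.imread('pics/scene4.png')[230:275,200:235];b=cv2.imread('pics/side4.png')[170:215,250:285]
cv2.imwrite('pics/t4.png',np.hstack([cv2.resize(x,None,fx=11,fy=12,interpolation=cv2.INTER_CUBIC) for x in(a,b)]))
for z in (50,71,80): print(z,proj('scene',(506,-219,z)),proj('side',(501,-218,z)))
E
```

```text
tip (array([ 499. , -217.2,   69.7]), [np.float64(2.813522146291673), np.float64(2.813522146291868)])
cap (array([ 502.9, -219.6,   47. ]), [np.float64(2.196896814757453), np.float64(2.1968968147576313)])
collar (array([ 503.3, -219.5,  133.2]), [np.float64(3.1560711694221384), np.float64(3.156071169422114)])
50 (np.float64(217.57170503779378), np.float64(259.4246702105042)) (np.float64(264.4259518044517), np.float64(197.64347404221633))
71 (np.float64(217.28870596079574), np.float64(254.81465639997123)) (np.float64(264.4994701912629), np.float64(193.04621653673814))
80 (np.float64(217.1655352216908), np.float64(252.80822297145727)) (np.float64(264.53127998894973), np.float64(191.05708378361018))
```

View pics/t4.png

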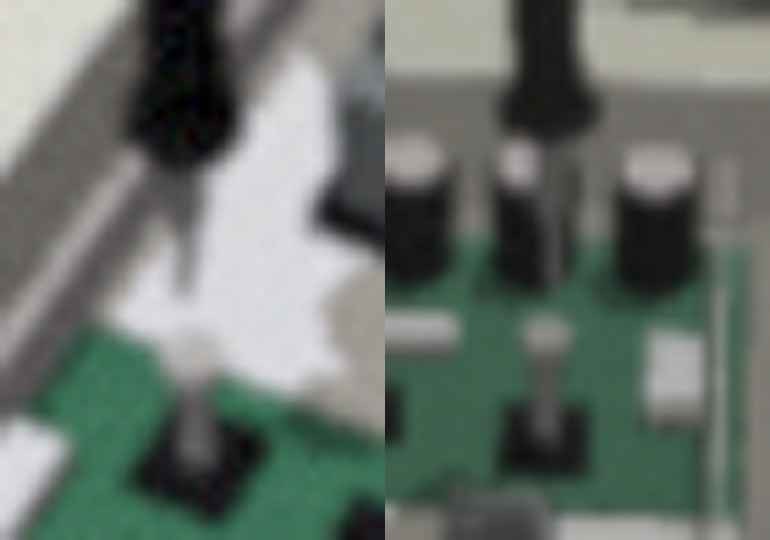

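Emit:
move_arm(series=[0, 2, 6, 0, 0, 2, 12, 0, 0, 2, 16, 0, 0, 2, 19, 0, 0, 2, 19, 0])

```text
time: 5.55
eef_pos: [509.6, -220.8, 156.0]
tool_rot: [[0.0, 1.0, -0.002], [1.0, -0.0, 0.001], [0.001, -0.002, -1.0]]
ft_force: [0.0, 0.1, -0.6]
finger_gap: 0.248
```

Emit:
move_arm(series=[0, 0, 0, 0, 0, 0, 0.5, 0, 0, 0, 1, 0, 0, 0, 1.5, 0, 0, 0, 2, 0])

```text
time: 5.97
eef_pos: [510.1, -221.0, 155.5]
tool_rot: [[0.0, 1.0, 0.0], [1.0, -0.0, -0.0], [-0.0, 0.0, -1.0]]
ft_force: [0.7, -1.1, 0.3]
finger_gap: 0.251
```

Emit:
move_arm(series=[0, 0, 0.5, 0, 0, 0, 1, 0, 0, 0, 1, 0, 0, 0, 1, 0, 0, 0, 1, 0])

```text
time: 6.38
eef_pos: [510.1, -221.1, 154.8]
tool_rot: [[-0.0, 1.0, 0.001], [1.0, 0.0, -0.0], [-0.0, 0.001, -1.0]]
ft_force: [-0.3, 0.7, 2.5]
finger_gap: 0.253
```

Emit:
move_arm(series=[0, 0, 0.5, 0, 0, 0, 1, 0, 0, 0, 1, 0, 0, 0, 1, 0, 0, 0, 1, 0])

```text
time: 6.8
eef_pos: [510.4, -221.2, 154.6]
tool_rot: [[0.0, 1.0, 0.002], [1.0, -0.0, -0.001], [-0.001, 0.002, -1.0]]
ft_force: [0.7, 0.0, 6.5]
finger_gap: 0.252
```

```bash
python3 - <<'E'
from h import *
np.set_printoptions(precision=2,suppress=True)
a=snapshot('scene')[230:275,200:235,::-1];b=snapshot('side')[170:215,250:285,::-1]
cv2.imwrite('pics/t5.png',np.hstack([cv2.resize(x,None,fx=11,fy=12,interpolation=cv2.INTER_CUBIC) for x in(a,b)]))
s=status.state();print(s['eef_pos'],s['ft_force'],s['torque'])
E
```

```text
[ 510.43 -221.26  154.6 ] [-1.38  0.3   5.42] [0.1  0.23 0.  ]
```

View pics/t5.png

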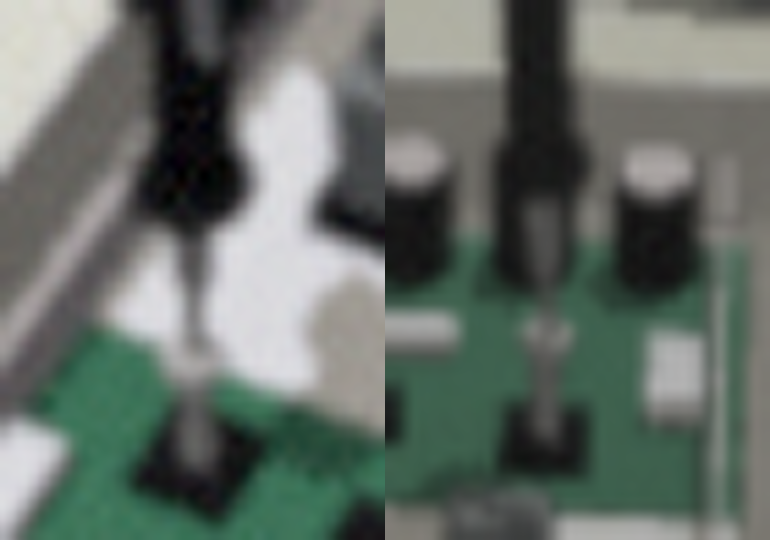

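Emit:
move_arm(series=[0, 0, -12, 0, 0, 0, -24, 0, 2, 20, -26, 0, 6, 50, -26, 0, 10, 85, -26, 0])

```text
time: 7.32
eef_pos: [595.8, -211.4, 181.7]
tool_rot: [[0.001, 1.0, 0.002], [1.0, -0.001, -0.001], [-0.001, 0.002, -1.0]]
ft_force: [-0.2, -0.7, -0.7]
finger_gap: 0.252
```

Emit:
move_arm(series=[4, 33, 0, 0, 6, 56, 0, 0, 7, 66, 0, 0, 7.5, 68.5, 0, 0, 7.5, 68.5, 0, 0])

```text
time: 7.73
eef_pos: [663.9, -203.2, 179.0]
tool_rot: [[-0.001, 1.0, -0.001], [1.0, 0.001, 0.0], [0.0, -0.001, -1.0]]
ft_force: [0.1, 0.2, -1.2]
finger_gap: 0.252
```

Emit:
move_arm(series=[0, 0, 10, 0, 0, 0, 20, 0, 0, 0, 26, 0, 0, 0, 32, 0, 0, 0, 32, 0])

```text
time: 8.15
eef_pos: [662.2, -203.4, 144.9]
tool_rot: [[0.0, 1.0, -0.003], [1.0, -0.0, 0.001], [0.001, -0.003, -1.0]]
ft_force: [-0.4, 0.2, -0.4]
finger_gap: 0.249
```

```bash
python3 - <<'E'
from h import *
np.set_printoptions(precision=2,suppress=True)
a=snapshot('scene')[250:295,243:278,::-1];b=snapshot('side')[170:215,207:242,::-1]
cv2.imwrite('pics/t6.png',np.hstack([cv2.resize(x,None,fx=11,fy=12,interpolation=cv2.INTER_CUBIC) for x in(a,b)]))
s=status.state();print(s['eef_pos'],s['ft_force'],s['torque'])
E
```

```text
[ 663.   -203.53  146.86] [-0.23  0.67 -0.19] [ 0.02 -0.02  0.03]
```

View pics/t6.png

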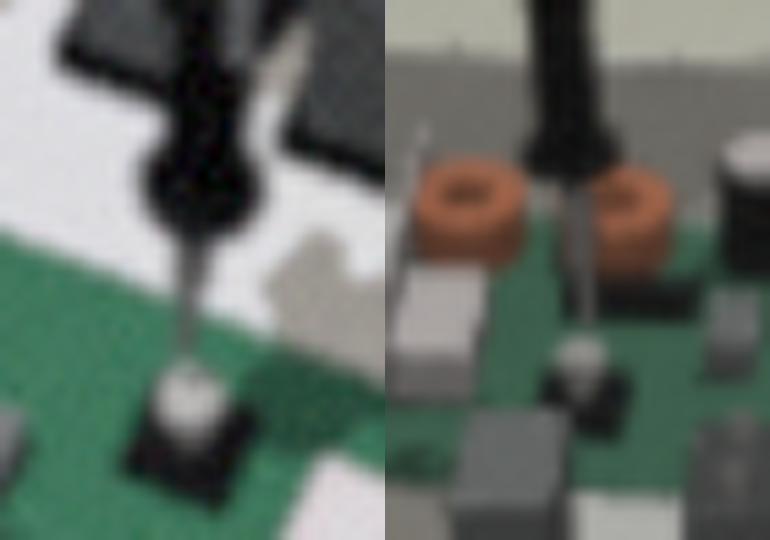

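Emit:
move_arm(series=[0, 2, 5, 0, 0, 2, 9, 0, 0, 2, 12, 0, 0, 2, 12.5, 0, 0, 2, 13, 0])

```text
time: 8.67
eef_pos: [665.4, -203.5, 133.8]
tool_rot: [[-0.0, 1.0, -0.001], [1.0, 0.0, 0.0], [0.0, -0.001, -1.0]]
ft_force: [-0.6, 0.2, -1.2]
finger_gap: 0.249
```

Emit:
move_arm(series=[0, 0, 0.5, 0, 0, 0, 1, 0, 0, 0, 1.5, 0, 0, 0, 2, 0, 0, 0, 2, 0])

```text
time: 9.08
eef_pos: [665.6, -203.6, 132.9]
tool_rot: [[0.0, 1.0, 0.001], [1.0, -0.0, -0.0], [-0.0, 0.001, -1.0]]
ft_force: [-0.2, -0.1, 0.9]
finger_gap: 0.249
```

Emit:
move_arm(series=[0, 0, 0.5, 0, 0, 0, 1, 0, 0, 0, 1.5, 0, 0, 0, 1.5, 0, 0, 0, 1.5, 0])

```text
time: 9.5
eef_pos: [666.0, -203.7, 132.7]
tool_rot: [[0.0, 1.0, 0.002], [1.0, -0.0, -0.001], [-0.001, 0.002, -1.0]]
ft_force: [-0.8, 0.2, 7.1]
finger_gap: 0.251
```

```bash
python3 - <<'E'
from h import *
np.set_printoptions(precision=2,suppress=True)
a=snapshot('scene')[250:295,243:278,::-1];b=snapshot('side')[170:215,207:242,::-1]
cv2.imwrite('pics/t7.png',np.hstack([cv2.resize(x,None,fx=11,fy=12,interpolation=cv2.INTER_CUBIC) for x in(a,b)]))
s=status.state();print(s['eef_pos'],s['ft_force'],s['torque'])
E
```

```text
[ 665.98 -203.72  132.67] [-1.52  0.09  5.27] [ 0.04  0.28 -0.02]
```

View pics/t7.png

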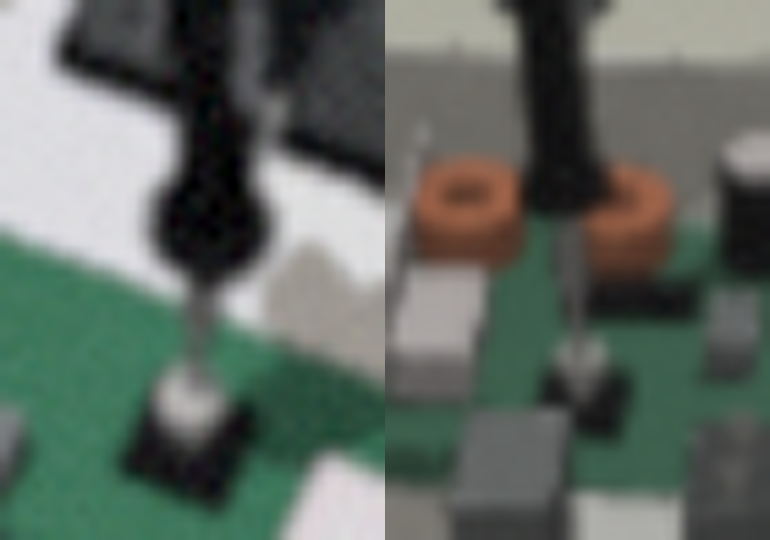

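Emit:
move_arm(series=[0, 0, -12, 0, 0, 0, -35, 0, 0, 0, -65, 0, 0, 0, -88, 0, 10, -5, -95, 0])

```text
time: 10.02
eef_pos: [661.5, -195.0, 230.7]
tool_rot: [[0.002, 1.0, 0.006], [1.0, -0.002, -0.003], [-0.003, 0.006, -1.0]]
ft_force: [1.4, -0.6, 0.3]
finger_gap: 0.25
```

Emit:
move_arm(series=[25, -12, 0, 0, 55, -27, 0, 0, 87, -43, 0, 0, 119, -59, 0, 0, 151, -75, 0, 0])

```text
time: 10.43
eef_pos: [583.8, -40.6, 224.4]
tool_rot: [[0.0, 1.0, -0.002], [1.0, -0.0, 0.001], [0.001, -0.002, -1.0]]
ft_force: [0.2, 0.9, -0.4]
finger_gap: 0.244
```

Emit:
move_arm(series=[32, -16, 0, 0, 64, -32, 0, 0, 96, -48, 0, 0, 128, -64, 0, 0, 160, -80, 0, 0])

```text
time: 10.85
eef_pos: [503.6, 119.3, 224.7]
tool_rot: [[-0.0, 1.0, -0.001], [1.0, 0.0, 0.0], [0.0, -0.001, -1.0]]
ft_force: [1.0, 0.8, -1.1]
finger_gap: 0.252
```

Emit:
move_arm(series=[30, -16, 0, 0, 60, -32, 0, 0, 82, -43, 0, 0, 94.5, -49, 0, 0, 94.5, -49, 0, 0])

```text
time: 11.27
eef_pos: [454.2, 214.7, 224.9]
tool_rot: [[-0.004, 1.0, -0.002], [1.0, 0.004, 0.001], [0.001, -0.002, -1.0]]
ft_force: [1.0, -0.2, -1.3]
finger_gap: 0.251
```

Emit:
move_arm(series=[0, 0, 10, 0, 0, 0, 20, 0, 0, 0, 30, 0, 0, 0, 35, 0, 0, 0, 35, 0])

```text
time: 11.68
eef_pos: [455.9, 210.9, 187.9]
tool_rot: [[0.001, 1.0, -0.004], [1.0, -0.001, -0.002], [-0.002, -0.004, -1.0]]
ft_force: [-0.4, -0.0, -0.8]
finger_gap: 0.249
```

```bash
python3 - <<'E'
from h import *
np.set_printoptions(precision=2,suppress=True)
A=snapshot('scene');B=snapshot('side')
a=A[150:220,250:304,::-1];b=B[235:305,220:274,::-1]
cv2.imwrite('pics/t8.png',np.hstack([cv2.resize(x,None,fx=7.4,fy=8,interpolation=cv2.INTER_CUBIC) for x in(a,b)]))
s=status.state();print(s['eef_pos'],s['ft_force'],s['torque'])
for z in(70,88): print(proj('scene',(455,212,z)),proj('side',(455,212,z)))
E
```

```text
[456.56 211.4  190.2 ] [ 0.16 -0.12 -1.04] [ 0.02  0.03 -0.03]
(np.float64(275.6262454743961), np.float64(186.0214715399558)) (np.float64(246.73560593629765), np.float64(271.80789453228795))
(np.float64(275.8601144683019), np.float64(182.3659849104274)) (np.float64(246.68670611144242), np.float64(267.33148683700244))
```

View pics/t8.png

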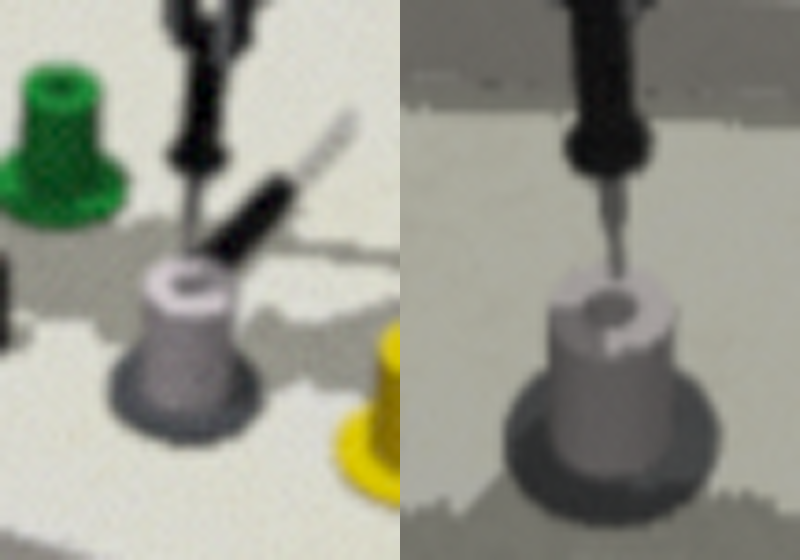

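Emit:
move_arm(series=[0, 2, 0, 0, 0, 2, 10, 0, 0, 2, 20, 0, 0, 2, 30, 0, 0, 2, 38, 0])

```text
time: 12.2
eef_pos: [458.1, 211.8, 150.8]
tool_rot: [[-0.0, 1.0, -0.002], [1.0, 0.0, -0.001], [-0.001, -0.002, -1.0]]
ft_force: [-0.2, 0.8, -1.6]
finger_gap: 0.246
```

Emit:
move_arm(series=[0, -1, 9, 0, 0, -2, 18, 0, 0, -2, 27, 0, 0, -2, 34, 0, 0, -2, 36, 0])

```text
time: 12.62
eef_pos: [455.8, 211.8, 114.9]
tool_rot: [[-0.0, 1.0, -0.002], [1.0, 0.0, -0.001], [-0.001, -0.002, -1.0]]
ft_force: [0.2, -0.9, -1.4]
finger_gap: 0.25
```

Emit:
move_arm(series=[0, 0, 0.5, 0, 0, 0, 1, 0, 0, 0, 2, 0, 0, 0, 2.5, 0, 0, 0, 2.5, 0])

```text
time: 13.03
eef_pos: [456.7, 212.1, 114.6]
tool_rot: [[-0.0, 1.0, 0.001], [1.0, 0.0, 0.0], [0.0, 0.001, -1.0]]
ft_force: [-0.5, -0.6, -1.1]
finger_gap: 0.249
```

Emit:
move_arm(series=[0, 0, 0.5, 0, 0, 0, 1, 0, 0, 0, 1.5, 0, 0, 0, 2, 0, 0, 0, 2, 0])

```text
time: 13.45
eef_pos: [456.7, 212.3, 113.6]
tool_rot: [[-0.0, 1.0, 0.001], [1.0, 0.0, 0.001], [0.001, 0.001, -1.0]]
ft_force: [-1.3, -0.5, 5.8]
finger_gap: 0.252
```

```bash
python3 - <<'E'
from h import *
np.set_printoptions(precision=2,suppress=True)
A=snapshot('scene');B=snapshot('side')
a=A[150:220,250:304,::-1];b=B[235:305,220:274,::-1]
cv2.imwrite('pics/t9.png',np.hstack([cv2.resize(x,None,fx=7.4,fy=8,interpolation=cv2.INTER_CUBIC) for x in(a,b)]))
s=status.state();print(s['eef_pos'],s['ft_force'],s['torque'])
E
```

```text
[456.72 212.23 113.58] [-3.06 -1.09  5.08] [-0.02  0.43  0.03]
```

View pics/t9.png

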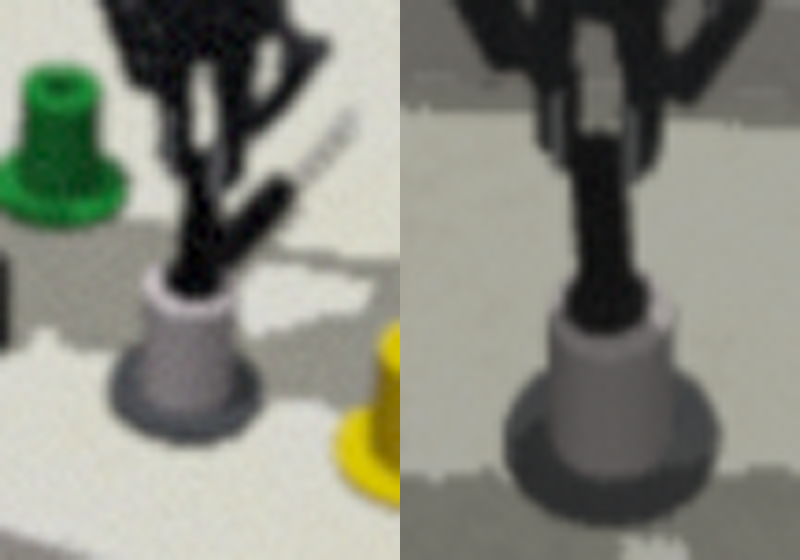

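Collar is seated on the tube (force 6 N up). Release and rise.

Emit:
move_arm(series=[0, -1, 0, 0, 0, -1, 0, 0, 0, -1, 0, 0, 0, -1, 0, 0, 0, -1, 0, 0], jaw=0)

```text
time: 13.97
eef_pos: [455.4, 212.0, 112.0]
tool_rot: [[-0.0, 1.0, -0.0], [1.0, 0.0, -0.0], [-0.0, -0.0, -1.0]]
ft_force: [-0.4, -0.4, 0.0]
finger_gap: 0.938
```

Emit:
move_arm(series=[0, 0, 0, 0, 0, 0, 0, 0, 0, 0, -10, 0, 0, 0, -35, 0, 0, 0, -70, 0])

```text
time: 14.38
eef_pos: [454.0, 211.4, 180.4]
tool_rot: [[-0.0, 1.0, -0.006], [1.0, -0.0, -0.002], [-0.002, -0.006, -1.0]]
ft_force: [0.6, -0.0, -0.1]
finger_gap: 1.004
```

Emit:
move_arm(series=[0, 0, -40, 0, 0, 0, -75, 0, 0, 0, -95, 0, 0, 0, -95, 0, 0, 0, -95, 0])

```text
time: 14.8
eef_pos: [456.0, 212.2, 279.6]
tool_rot: [[-0.0, 1.0, 0.004], [1.0, 0.0, 0.001], [0.001, 0.004, -1.0]]
ft_force: [-0.8, 0.1, -0.2]
finger_gap: 1.002
```

```bash
python3 - <<'E'
from h import *
np.set_printoptions(precision=3,suppress=True)
s=status.state();print(s['time'],s['eef_pos'],s['tool_rot'],s['ft_force'],s['finger_gap'])
im=snapshot('wrist')[:,:,::-1]; cv2.imwrite("pics/w10.png",im)
A=snapshot('scene');B=snapshot('side')
a=A[150:220,250:304,::-1];b=B[235:305,220:274,::-1]
cv2.imwrite('pics/t10.png',np.hstack([cv2.resize(x,None,fx=7.4,fy=8,interpolation=cv2.INTER_CUBIC) for x in(a,b)]))
E
```

```text
14.8 [456.041 212.217 279.562] [[-0.     1.     0.004]
 [ 1.     0.     0.001]
 [ 0.001  0.004 -1.   ]] [-0.828  0.128 -0.212] 1.0020670296639265
```

View pics/t10.png

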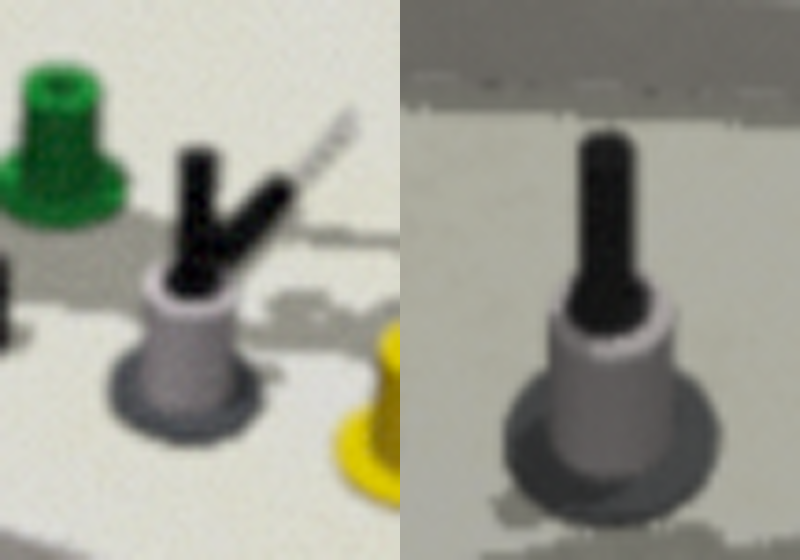

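View pics/w10.png

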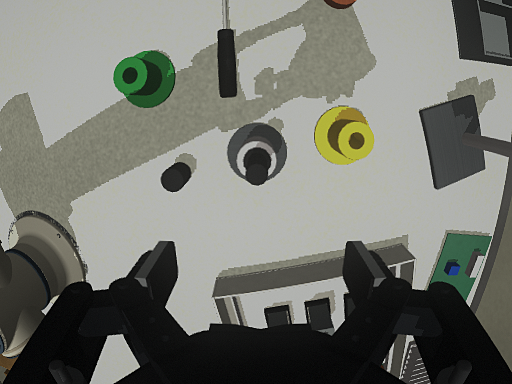

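Emit:
move_arm(series=[-8, 20, -25, 0, -20, 48, -50, 0, -33, 78, -73, 0, -46, 108, -90, 0, -58, 135, -100, 0])

```text
time: 15.37
eef_pos: [591.7, 153.1, 377.9]
tool_rot: [[0.0, 1.0, 0.0], [1.0, -0.0, -0.0], [-0.0, 0.0, -1.0]]
ft_force: [0.4, 0.3, 0.3]
finger_gap: 1.0
```

Emit:
move_arm(series=[-4, 10, -3, 0, -4, 10, -3, 0, -4, 10, -3, 0, -4, 10, -3, 0, -4, 10, -3, 0])

```text
time: 15.78
eef_pos: [599.5, 150.6, 380.1]
tool_rot: [[-0.001, 1.0, -0.001], [1.0, 0.001, 0.0], [0.0, -0.001, -1.0]]
ft_force: [0.6, -0.3, 0.1]
finger_gap: 1.005
```

```bash
python3 - <<'E'
from h import *
import pickle
np.set_printoptions(precision=3,suppress=True)
s=status.state();print(s['time'],s['eef_pos'],s['tool_rot'],s['joint_velocities'])
c=get_calibration('wrist')
im=snapshot('wrist')[:,:,::-1]; cv2.imwrite("pics/w11.png",im); pickle.dump(c,open('w11.pkl','wb'));print(c)
E
```

```text
15.7833 [599.506 150.617 380.054] [[-0.001  1.    -0.001]
 [ 1.     0.001  0.   ]
 [ 0.    -0.001 -1.   ]] [ 0.003 -0.01  -0.005 -0.001 -0.001  0.   ]
{'fx': 297.3186396354542, 'fy': 297.3186396354542, 'cx': 259.8257492630233, 'cy': 192.4689837974689, 'position': array([599.683, 221.899, 545.111]), 'orientation': array([[ 1.   ,  0.002,  0.   ],
       [ 0.002, -0.958, -0.286],
       [-0.   ,  0.286, -0.958]])}
```

View pics/w11.png

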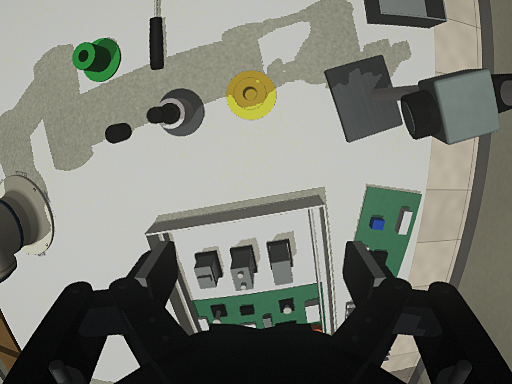

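Emit:
move_arm(series=[-25, 8, 20, 0, -50, 16, 40, 0, -60, 20, 50, 0, -60, 20, 50, 0, -60, 20, 50, 0])

```text
time: 16.25
eef_pos: [619.8, 90.3, 330.0]
tool_rot: [[0.0, 1.0, -0.002], [1.0, -0.0, 0.0], [0.0, -0.002, -1.0]]
ft_force: [0.8, 0.8, -0.2]
finger_gap: 1.0
```

```bash
python3 - <<'E'
from h import *
import pickle
np.set_printoptions(precision=3,suppress=True)
s=status.state();print(s['time'],s['eef_pos'],s['tool_rot'],s['joint_velocities'])
c=get_calibration('wrist')
im=snapshot('wrist')[:,:,::-1]; cv2.imwrite("pics/w12.png",im); pickle.dump(c,open('w12.pkl','wb'));print(c)
a=cv2.imread('pics/w11.png')[50:160,390:512]
cv2.imwrite('pics/w11c.png',cv2.resize(a,None,fx=6,fy=5.4,interpolation=cv2.INTER_CUBIC))
E
```

```text
16.25 [619.796  90.31  330.036] [[ 0.     1.    -0.002]
 [ 1.    -0.     0.   ]
 [ 0.    -0.002 -1.   ]] [ 0.023 -0.012 -0.047  0.004  0.007  0.001]
{'fx': 297.3186396354542, 'fy': 297.3186396354542, 'cx': 259.8257492630233, 'cy': 192.4689837974689, 'position': array([620.202, 161.505, 495.141]), 'orientation': array([[ 1.   ,  0.001, -0.001],
       [ 0.001, -0.958, -0.285],
       [-0.001,  0.285, -0.958]])}
```

View pics/w12.png

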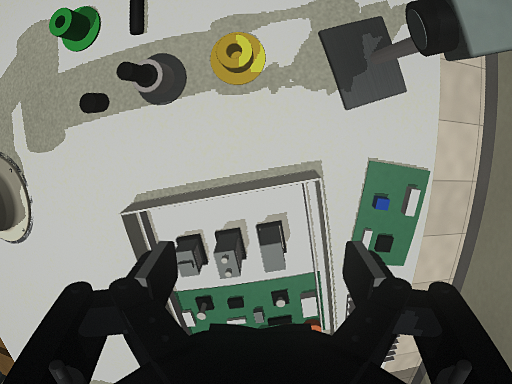

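View pics/w11c.png

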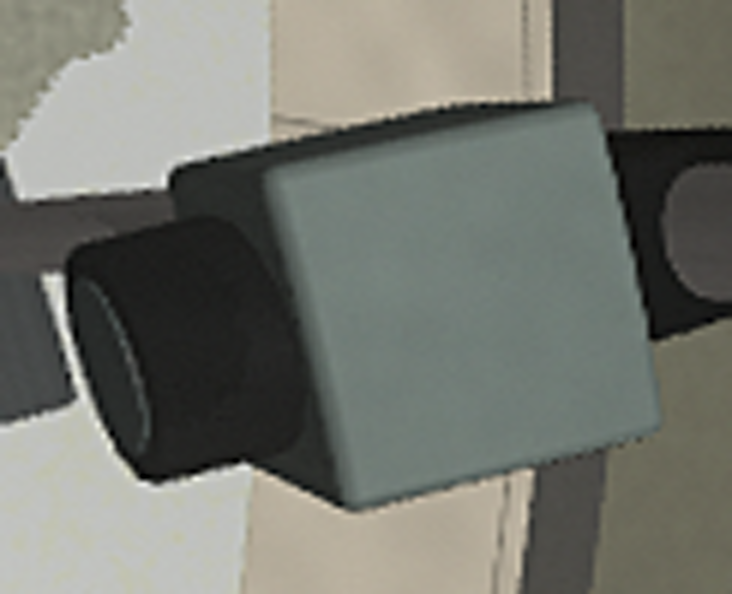

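```bash
python3 - <<'E'
import cv2
a=cv2.imread('pics/w12.png')[0:80,390:512]
cv2.imwrite('pics/w12c.png',cv2.resize(a,None,fx=6,fy=6,interpolation=cv2.INTER_CUBIC))
E
```

```text
(no output)
```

View pics/w12c.png

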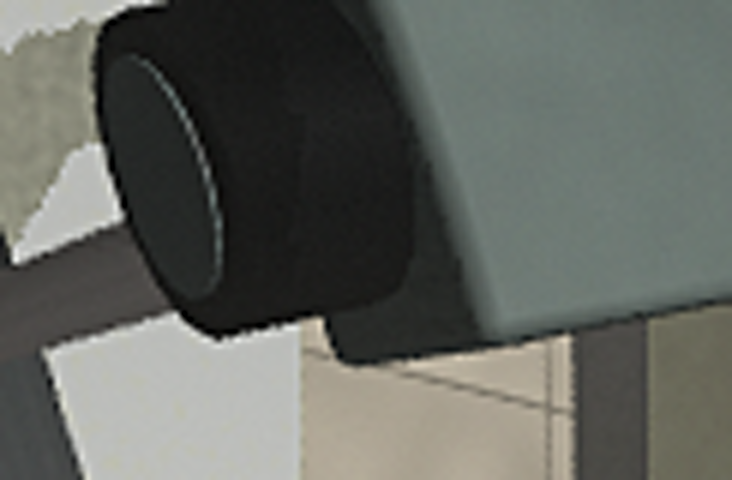

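```bash
cat > lens.py <<'E'
from h import *
import pickle
from scipy.optimize import least_squares
np.set_printoptions(precision=2,suppress=True)
c1=pickle.load(open('w11.pkl','rb'));c2=pickle.load(open('w12.pkl','rb'))
p1=lambda u,v:(390+u/6,50+v/5.4);p2=lambda u,v:(390+u/6,v/6)
L,_=tri([('wrist',*p1(113,366),c1),('wrist',*p2(163,177),c2)]);print('lens',L,_)
D,_=tri([('wrist',*p1(352,508),c1),('wrist',*p2(497,337),c2)]);print('D',D,_)
obs=[(c1,p1(113,366),'L'),(c2,p2(163,177),'L'),(c1,p1(272,172),(1,0)),(c1,p1(588,103),(1,1)),(c1,p1(655,428),(-1,1)),(c1,p1(352,508),(-1,0)),(c2,p2(497,337),(-1,0))]
def frame(yaw,t):
    x=np.array([np.cos(t)*np.cos(yaw),np.cos(t)*np.sin(yaw),np.sin(t)]) # +x points from focus back into lens = opposite viewing
    y=np.array([-np.sin(yaw),np.cos(yaw),0]);return x,y,np.cross(x,y)
def pts(q):
    x,y,z=frame(q[3],q[4]);P=q[:3]
    for c,uv,k in obs:
        X=P if k=='L' else P+x*(q[5]+k[1]*q[6])+y*26*k[0]+z*q[7]
        yield c,uv,X
def f(q):
    r=[]
    for c,uv,X in pts(q): r+=list(np.array(proj('wrist',X,c))-uv)
    return r
s=least_squares(f,[*L,.3,.27,30,55,25])
print(s.x,np.degrees(s.x[3:5]),np.array(s.fun))
J=s.jac;cov=np.linalg.inv(J.T@J)*0.25;print('sd',np.sqrt(np.diag(cov)))
x,y,z=frame(*s.x[3:5]);print('focus',s.x[:3]-130*x,x,z)
E
python3 lens.py
```

```text
lens [721.85 218.67 318.22] [np.float64(0.2968766900693994), np.float64(0.2968766900693608)]
D [747.25 201.86 344.6 ] [np.float64(0.10629209087637687), np.float64(0.1062920908764282)]
[721.62 218.87 318.4    0.34   0.15  23.86  53.58  19.89] [19.5   8.47] [-0.47 -0.31  0.25 -0.33 -0.02 -1.73 -0.09 -0.92 -0.04  0.25  0.38  0.44
 -0.13  2.12]
sd [0.93 0.38 1.63 0.01 0.04 1.49 1.52 2.6 ]
focus [600.41 175.93 299.25] [0.93 0.33 0.15] [-0.14 -0.05  0.99]
```

Emit:
move_arm(series=[4, 6, -25, 0, 12, 18, -50, 0, 20, 30, -60, 0, 20, 30, -60, 0, 20, 30, -60, 0])

```text
time: 16.72
eef_pos: [650.8, 111.7, 391.5]
tool_rot: [[-0.002, 1.0, 0.002], [1.0, 0.002, 0.001], [0.001, 0.002, -1.0]]
ft_force: [-0.2, -0.5, -0.2]
finger_gap: 1.002
```

```bash
cat > shot.py <<'E'
from h import *
import pickle,sys
np.set_printoptions(precision=3,suppress=True)
n=sys.argv[1]
s=status.state();print(s['time'],s['eef_pos'],s['tool_rot'][:,2],s['joint_velocities'],s['ft_force'],s['finger_gap'])
c=get_calibration('wrist')
im=snapshot('wrist')[:,:,::-1]; cv2.imwrite(f"pics/{n}.png",im); pickle.dump(c,open(n+'.pkl','wb'))
if len(sys.argv)>2:
    r0,r1,k0,k1=map(int,sys.argv[2:6]);f=min(800/(k1-k0),600/(r1-r0));f=int(f)
    cv2.imwrite(f'pics/{n}c.png',cv2.resize(im[r0:r1,k0:k1],None,fx=f,fy=f,interpolation=cv2.INTER_CUBIC));print(f)
E
python3 shot.py w13 0 384 0 512
```

```text
16.7167 [650.785 111.672 391.465] [ 0.002  0.001 -1.   ] [-0.014 -0.027  0.075 -0.006 -0.01  -0.003] [-0.191 -0.526 -0.198] 1.0019600056952689
1
```

View pics/w13.png

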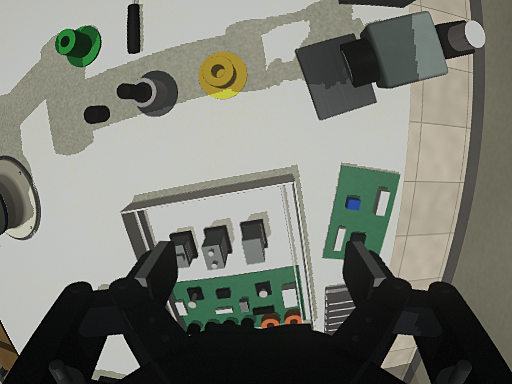

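Emit:
move_arm(series=[30, 0, 0, 0, 65, 0, 0, 0, 95, 0, 0, 0, 105, 0, 0, 0, 105, 0, 0, 0])

```text
time: 17.18
eef_pos: [649.5, 217.7, 389.5]
tool_rot: [[-0.004, 1.0, -0.002], [1.0, 0.004, -0.0], [-0.0, -0.002, -1.0]]
ft_force: [0.6, 0.2, 0.3]
finger_gap: 0.999
```

```bash
python3 shot.py w14 0 384 0 512
```

```text
17.1833 [649.534 217.695 389.475] [-0.002 -0.    -1.   ] [-0.054 -0.022  0.015 -0.025 -0.003 -0.03 ] [0.621 0.161 0.34 ] 0.9987270349918012
1
```

View pics/w14.png

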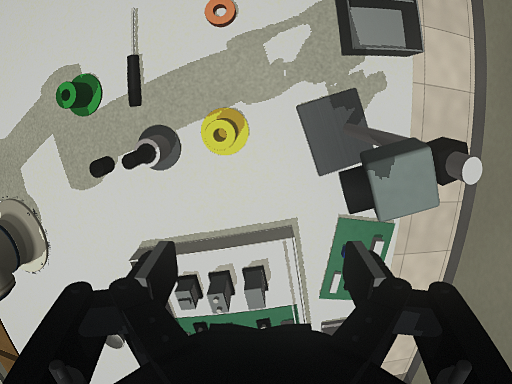

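```bash
python3 - <<'E'
import cv2
a=cv2.imread('pics/w13.png')[0:100,330:490];b=cv2.imread('pics/w14.png')[125:225,330:490]
for n,x in(('13',a),('14',b)): cv2.imwrite(f'pics/w{n}c.png',cv2.resize(x,None,fx=5,fy=5,interpolation=cv2.INTER_CUBIC))
E
```

```text
(no output)
```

View pics/w13c.png

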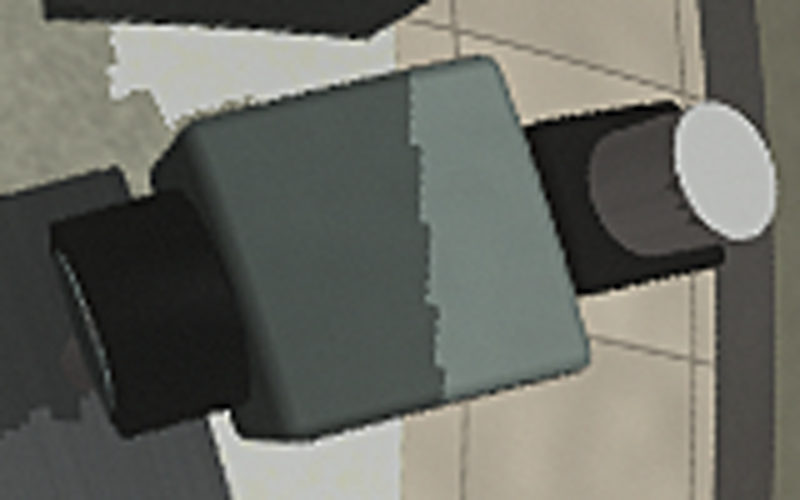

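View pics/w14c.png

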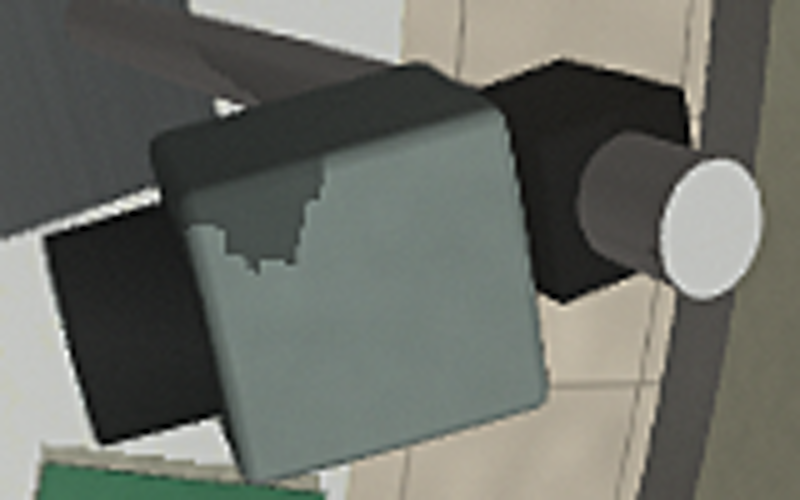

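```bash
cat > lens2.py <<'E'
exec(open('lens.py').read().split('s=least')[0])
c3=pickle.load(open('w13.pkl','rb'));c4=pickle.load(open('w14.pkl','rb'))
a3=lambda u,v:(330+u/5,v/5);a4=lambda u,v:(330+u/5,125+v/5)
K=[(1,0),(1,1),(-1,1),(-1,0)]
P3=[(190,124),(492,58),(590,370),(297,438)];P4=[(183,190),(500,105),(547,402),(250,482)]
X={}
for k,u,v in zip(K,P3,P4):
    o=[('wrist',*a3(*u),c3),('wrist',*a4(*v),c4)]
    w1={(1,0):(272,172),(1,1):(588,103),(-1,1):(655,428),(-1,0):(352,508)}[k]
    o.append(('wrist',*p1(*w1),c1))
    if k==(-1,0): o.append(('wrist',*p2(497,337),c2))
    X[k],e=tri(o);print(k,X[k],np.array(e))
    obs+=[(c3,a3(*u),k),(c4,a4(*v),k)]
f_=X[1,0]+X[-1,0];b_=X[1,1]+X[-1,1];d=(b_-f_)/2;print('axis',d,np.degrees(np.arctan2(d[1],d[0])),np.degrees(np.arctan2(d[2],np.hypot(d[0],d[1]))))
for k in(0,1): e=X[1,k]-X[-1,k];print('w',e,np.linalg.norm(e),np.degrees(np.arctan2(-e[0],e[1])))
for loss in('linear','soft_l1'):
    s=least_squares(f,[*L,.3,.27,30,55,25],loss=loss)
    print(s.x,np.degrees(s.x[3:5]))
    print(np.array(f(s.x)).reshape(-1,2).T)
    J=s.jac;cov=np.linalg.inv(J.T@J)*0.5;print('sd',np.sqrt(np.diag(cov)))
    x,y,z=frame(*s.x[3:5]);print('focus',s.x[:3]-130*x,x,z)
E
python3 lens2.py
```

```text
lens [721.85 218.67 318.22] [np.float64(0.2968766900693994), np.float64(0.2968766900693608)]
D [747.25 201.86 344.6 ] [np.float64(0.10629209087637687), np.float64(0.1062920908764282)]
(1, 0) [730.83 249.1  343.02] [0.04 0.74 0.7 ]
(1, 1) [779.44 266.53 352.69] [0.1  0.09 0.06]
(-1, 1) [797.15 218.71 352.29] [0.28 0.41 0.54]
(-1, 0) [747.67 201.92 343.86] [0.31 0.54 0.11 0.27]
axis [49.04 17.11  9.05] 19.230879572507522 9.886988743204165
w [-16.84  47.17  -0.84] 50.095381298987924 19.643423470438762
w [-17.7   47.82   0.4 ] 50.99373479567745 20.316144221449143
[721.59 218.88 318.43   0.34   0.19  23.62  52.46  19.92] [19.72 10.8 ]
[[-0.48  0.24 -0.79 -0.2   0.12 -0.12 -0.58  0.04  0.93 -0.   -0.08  0.17
  -0.36  0.07  0.87]
 [-0.33 -0.37 -1.57 -0.95  1.03  0.85  2.1  -0.81 -0.58 -0.69 -1.06  0.14
  -0.01  1.18  0.74]]
sd [1.31 0.51 2.31 0.   0.02 1.16 0.57 2.76]
focus [601.38 175.79 294.07] [0.92 0.33 0.19] [-0.18 -0.06  0.98]
[721.65 218.76 318.37   0.34   0.19  23.65  52.52  19.79] [19.76 10.8 ]
[[-0.46  0.28 -0.82 -0.22  0.12 -0.14 -0.61  0.07  0.94  0.03 -0.06  0.21
  -0.31  0.11  0.91]
 [-0.18 -0.17 -1.42 -0.86  1.07  0.93  2.29 -0.62 -0.5  -0.55 -1.02  0.22
  -0.04  1.31  0.75]]
sd [1.35 0.54 2.37 0.01 0.03 1.29 0.67 2.98]
focus [601.47 175.59 294.01] [0.92 0.33 0.19] [-0.18 -0.06  0.98]
```

```bash
cat >> lens2.py <<'E'
print('--- width free')
def f(q):
    x,y,z=frame(q[3],q[4]);P=q[:3];r=[]
    for c,uv,k in obs:
        X=P if k=='L' else P+x*(q[5]+k[1]*q[6])+y*q[8]*k[0]+z*q[7]
        r+=list(np.array(proj('wrist',X,c))-uv)
    return r
s=least_squares(f,[*L,.3,.27,30,55,25,26]);print(s.x,np.degrees(s.x[3:5]));print(np.array(f(s.x)).reshape(-1,2).T)
J=s.jac;cov=np.linalg.inv(J.T@J)*0.4;print('sd',np.sqrt(np.diag(cov)))
x,y,z=frame(*s.x[3:5]);print('focus',s.x[:3]-130*x,x,z)
for t in(8,10,12,14,16):
    x,y,z=frame(np.radians(19.7),np.radians(t));o=[]
    for n in('scene','side'):
        for hh in(22,-22):
            a=np.array(proj(n,L+24*x+z*hh+y*(26 if n=='side' else -26)));b=np.array(proj(n,L+76*x+z*hh+y*(26 if n=='side' else -26)));o.append(np.degrees(np.arctan2(*(b-a)[::-1])))
    print(t,np.array(o))
E
python3 lens2.py | sed -n '/---/,$p'
python3 - <<'E'
import cv2
a=cv2.imread('pics/scene0.png')[130:170,340:396];b=cv2.imread('pics/side0.png')[170:210,105:161]
import numpy as np
cv2.imwrite('pics/camc.png',np.vstack([cv2.resize(x,None,fx=7,fy=7,interpolation=cv2.INTER_CUBIC) for x in(a,b)]))
E
```

```text
--- width free
[721.58 218.89 318.44   0.35   0.19  23.46  52.19  20.63  25.21] [19.84 11.08]
[[-0.48  0.24 -0.47  0.14  0.23 -0.1  -0.58  0.19  0.95  0.14 -0.09 -0.07
  -0.52 -0.23  0.64]
 [-0.34 -0.39 -0.54 -0.08  0.28  0.12  0.75 -0.03  0.72 -0.12  0.21 -0.94
  -0.36  0.2   0.36]]
sd [1.17 0.45 2.06 0.   0.02 1.03 0.51 2.47 0.14]
focus [601.57 175.6  293.45] [0.92 0.33 0.19] [-0.18 -0.07  0.98]
8 [   1.09    1.61 -176.27 -176.51]
10 [  -0.63   -0.07 -174.63 -174.91]
12 [  -2.34   -1.76 -172.99 -173.3 ]
14 [  -4.06   -3.44 -171.36 -171.7 ]
16 [  -5.78   -5.13 -169.72 -170.09]
```

View pics/camc.png

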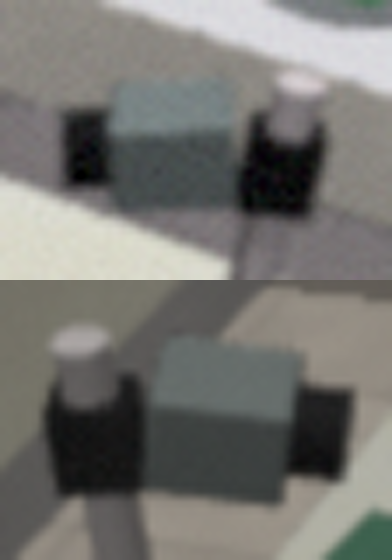

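Emit:
move_arm(series=[-30, -8, 0, 0.12, -60, -17, 5, 0.24, -90, -25, 15, 0.36, -120, -34, 28, 0.48, -150, -42, 40, 0.6])

```text
time: 17.65
eef_pos: [607.1, 61.7, 350.4]
tool_rot: [[0.571, 0.821, 0.001], [0.821, -0.571, -0.001], [0.0, 0.001, -1.0]]
ft_force: [0.1, -0.2, -0.3]
finger_gap: 1.001
```

```bash
cat > rel.py <<'E'
# usage: rel.py yaw_cmd(deg of tool y) x y z tx ty tz [newyaw]
import sys,numpy as np
a=list(map(float,sys.argv[1:]))
yw=np.radians(a[0]);ty=np.array([np.cos(yw),np.sin(yw)]);tx=np.array([-np.sin(yw),np.cos(yw)])
d=np.array(a[4:6])-a[1:3]
print('tool x %.1f y %.1f z %.1f'%(d@tx,d@ty,a[3]-a[6]), 'twist %.3f'%(-np.radians(a[7]-a[0])) if len(a)>7 else '')
E
python3 - <<'E'
from h import *
np.set_printoptions(precision=3,suppress=True)
s=status.state();print(s['time'],s['eef_pos'],s['tool_rot'],s['qpos'])
E
python3 rel.py -34.38 608 65 351 567 -82 230 -79.7
```

```text
17.65 [607.056  61.741 350.359] [[ 0.571  0.821  0.001]
 [ 0.821 -0.571 -0.001]
 [ 0.     0.001 -1.   ]] [ 0.046  0.203  0.853 -0.001  2.085  0.654]
tool x -144.5 y 49.2 z 121.0 twist 0.791
```

Emit:
move_arm(series=[-18, 6, 15, 0.12, -36, 12, 30, 0.24, -54, 18, 45, 0.36, -72, 24, 60, 0.48, -90, 30, 76, 0.6])

```text
time: 18.07
eef_pos: [581.0, -29.0, 274.1]
tool_rot: [[0.935, 0.355, 0.001], [0.355, -0.935, -0.001], [0.001, 0.001, -1.0]]
ft_force: [-0.4, 0.8, 1.7]
finger_gap: 1.003
```

```bash
python3 - <<'E'
import numpy as np
yw=np.radians(-34.38);p=np.array([608,65.])+30*np.array([np.cos(yw),np.sin(yw)])-90*np.array([-np.sin(yw),np.cos(yw)]);print(p)
E
python3 shot.py w15; 
```

```text
[581.93821425 -26.21832778]
18.0667 [580.997 -29.046 274.111] [ 0.001 -0.001 -1.   ] [-0.384 -0.257  0.621 -0.    -0.366  1.048] [-0.376  0.843  1.657] 1.0032306176810015
```

View pics/w15.png

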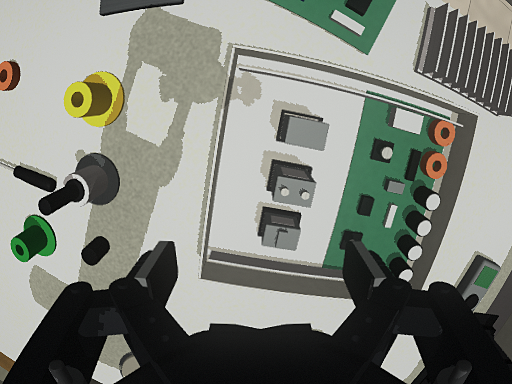

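```bash
python3 rel.py -68.75 581.9 -26.2 275 567 -82 215 -79.7
```

```text
tool x -34.1 y 46.6 z 60.0 twist 0.191
```

Emit:
move_arm(series=[-14, 19, 20, 0.1, -28, 38, 45, 0.191, -34, 46.6, 60, 0.191, -34, 46.6, 60, 0.191, -34, 46.6, 60, 0.191])

```text
time: 18.53
eef_pos: [566.5, -83.0, 214.0]
tool_rot: [[0.984, 0.177, -0.001], [0.177, -0.984, 0.0], [-0.001, -0.001, -1.0]]
ft_force: [0.3, 0.2, 0.3]
finger_gap: 1.003
```

```bash
python3 shot.py w16 100 300 150 370
```

```text
18.5333 [566.542 -83.033 214.018] [-0.001  0.    -1.   ] [ 0.031 -0.006 -0.062  0.006  0.006  0.007] [0.26  0.247 0.255] 1.0026614220824022
3
```

View pics/w16c.png

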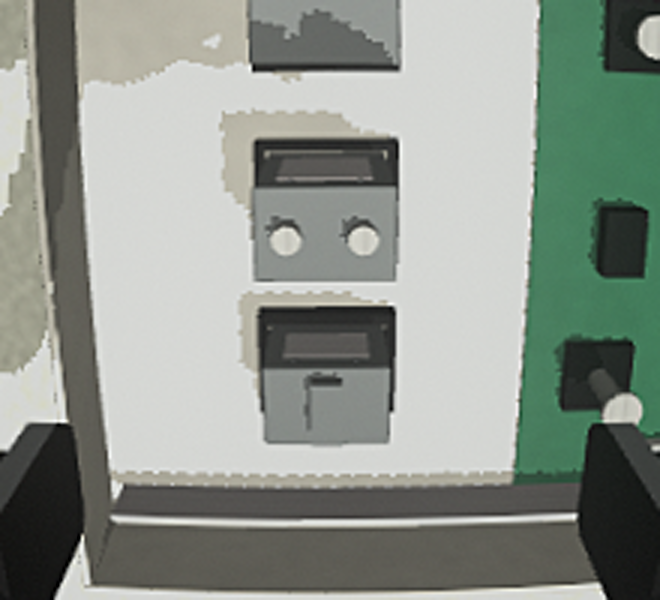

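```bash
python3 - <<'E'
from h import *
import pickle
np.set_printoptions(precision=1,suppress=True)
c=pickle.load(open('w16.pkl','rb'))
g=lambda u,v,z:plane('wrist',150+u/3,100+v/3,z,c)
a,b=g(287,241,90),g(362,240,90);d=a-b;print(a,b,(a+b)/2,np.linalg.norm(d),np.degrees(np.arctan2(d[1],d[0]))-90)
q=[g(u,v,82) for u,v in((254,186),(397,186),(397,280),(255,280))];print(np.array(q),np.mean(q,0))
e=q[0]-q[1];print(np.linalg.norm(e),np.degrees(np.arctan2(e[1],e[0]))-90);e=q[3]-q[2];print(np.degrees(np.arctan2(e[1],e[0]))-90)
E
python3 rel.py -79.7 567 -82 215 566.8 -81.7 150
```

```text
[563.3 -70.6  90. ] [568.1 -95.3  90. ] [565.7 -82.9  90. ] 25.092253950113566 11.078952011578664
[[ 578.3  -56.3   82. ]
 [ 586.9 -104.    82. ]
 [ 554.3 -110.6   82. ]
 [ 545.4  -61.9   82. ]] [566.2 -83.2  82. ]
48.497193150723206 10.276048469051489
10.304147249354642
tool x -0.1 y -0.3 z 65.0
```

Emit:
move_arm(series=[0, 0, 25, 0, 0, 0, 60, 0, 0, 0, 95, 0, 0, 0, 120, 0, 0, 0, 130, 0])

```text
time: 19.0
eef_pos: [566.6, -80.8, 81.4]
tool_rot: [[0.984, 0.181, -0.004], [0.181, -0.984, 0.001], [-0.003, -0.002, -1.0]]
ft_force: [-0.9, 0.0, -0.2]
finger_gap: 1.0
```

Emit:
move_arm(series=[0, 0, 10, 0, 0, 0, 20, 0, 0, 0, 28, 0, 0, 0, 31, 0, 0, 0, 31, 0])

```text
time: 19.42
eef_pos: [567.8, -81.9, 53.4]
tool_rot: [[0.984, 0.179, 0.0], [0.179, -0.984, -0.0], [0.0, 0.0, -1.0]]
ft_force: [0.0, -0.0, -0.5]
finger_gap: 1.005
```

```bash
python3 shot.py w17 100 384 120 400
```

```text
19.4167 [567.847 -81.933  53.428] [ 0. -0. -1.] [-0.001 -0.007 -0.011  0.     0.011 -0.   ] [ 0.039 -0.05  -0.482] 1.0048736783372763
2
```

View pics/w17c.png

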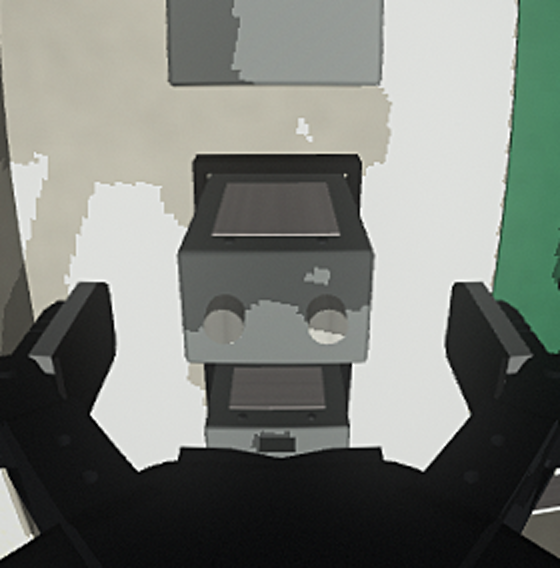

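Emit:
move_arm(series=[-1.2, 0, 0, 0, -1.2, 0, 0, 0, -1.2, 0, 0, 0, -1.2, 0, 0, 0, -1.2, 0, 0, 0], jaw=255, squeeze=20)

```text
time: 19.88
eef_pos: [566.9, -82.2, 54.2]
tool_rot: [[0.984, 0.179, 0.001], [0.179, -0.984, -0.0], [0.001, 0.0, -1.0]]
ft_force: [0.1, 0.7, 3.7]
finger_gap: 0.575
```

Emit:
move_arm(series=[0, 0, 0, 0, 0, 0, 0, 0, 0, 0, 0, 0, 0, 0, 0, 0, 0, 0, 0, 0])

```text
time: 20.3
eef_pos: [566.9, -82.1, 54.2]
tool_rot: [[0.984, 0.179, 0.001], [0.179, -0.984, -0.0], [0.001, 0.0, -1.0]]
ft_force: [-1.0, 0.4, 6.0]
finger_gap: 0.574
```

Emit:
move_arm(series=[0, 0, -1, 0, 0, 0, -2, 0, 0, 0, -4, 0, 0, 0, -5, 0, 0, 0, -5, 0])

```text
time: 20.72
eef_pos: [566.3, -82.2, 58.0]
tool_rot: [[0.984, 0.179, -0.001], [0.179, -0.984, 0.0], [-0.001, -0.0, -1.0]]
ft_force: [-0.4, -0.4, -1.2]
finger_gap: 0.573
```

Emit:
move_arm(series=[-1, 0, 0, 0, -2, 0, 0, 0, -3, 0, 0, 0, -4, 0, 0, 0, -5, 0, 0, 0])

```text
time: 21.13
eef_pos: [561.9, -83.0, 58.6]
tool_rot: [[0.984, 0.179, 0.001], [0.179, -0.984, 0.0], [0.001, 0.0, -1.0]]
ft_force: [1.7, 0.5, -0.5]
finger_gap: 0.573
```

```bash
python3 shot.py w18 100 384 120 400
```

```text
21.1333 [561.95  -82.999  58.565] [ 0.001  0.    -1.   ] [-0.007 -0.034  0.027 -0.    -0.002 -0.007] [ 1.736  0.472 -0.481] 0.5731965854280053
2
```

View pics/w18c.png

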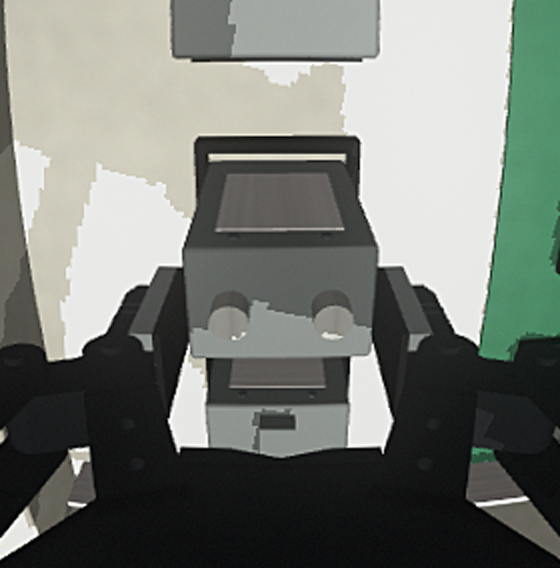

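Emit:
move_arm(series=[-1.5, 0, 0, 0, -3, 0, 0, 0, -4.5, 0, 0, 0, -6, 0, 0, 0, -6, 0, 0, 0])

```text
time: 21.6
eef_pos: [555.6, -84.3, 58.6]
tool_rot: [[0.984, 0.179, 0.001], [0.179, -0.984, -0.0], [0.0, 0.0, -1.0]]
ft_force: [2.4, -0.1, 0.4]
finger_gap: 0.575
```

```bash
python3 shot.py w19 100 384 120 400
```

```text
21.6 [555.603 -84.265  58.579] [ 0.001 -0.    -1.   ] [ 0.001  0.004 -0.004  0.001 -0.002  0.002] [ 2.415 -0.11   0.363] 0.5754217793178812
2
```

View pics/w19c.png

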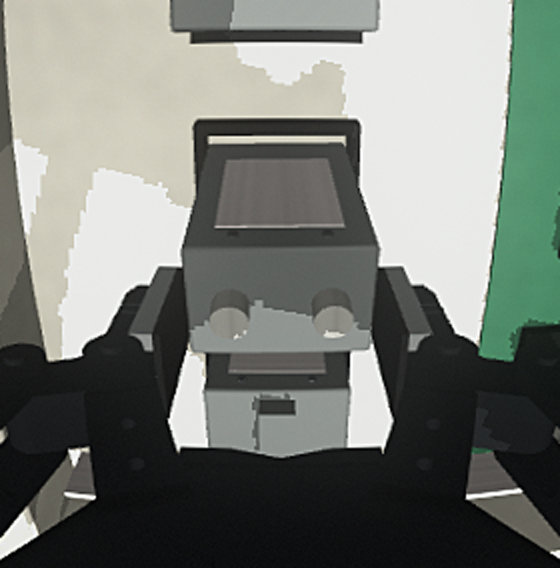

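```bash
cat > tilt.py <<'E'
from h import *
import pickle,sys
from scipy.optimize import least_squares
def tilt(n,vt,vb,H=52.2):
    c=pickle.load(open(n+'.pkl','rb'))
    # TCP pose from camera pose: camera is fixed in tool frame; use saved ref w16-type relation
    import json
    R=c['orientation']; 
    p=c['_tcp'] if '_tcp' in c else None
    return c
ref=pickle.load(open('w16.pkl','rb'))
# tool frame from camera: derive constant transform at w16 (TCP 566.542,-83.033,214.018, yaw_x 10.2)
def tool_from_cam(c):
    tx=np.array([np.cos(np.radians(10.2)),np.sin(np.radians(10.2)),0]);tz=np.array([0,0,-1.]);ty=np.cross(tz,tx)
    T=np.c_[tx,ty,tz];Rc=np.array(ref['orientation']);
    Rrel=Rc.T@T; prel=Rc.T@(np.array([566.542,-83.033,214.018])-ref['position'])
    Rn=np.array(c['orientation']);return Rn@Rrel, c['position']+Rn@prel
def fit(n,vt,vb,H=52.2):
    c=pickle.load(open(n+'.pkl','rb'));T,p=tool_from_cam(c)
    piv=p-2*T[:,2]
    def pt(q,xo,zo):
        x0,t=q;xx,up=T[:,0],-T[:,2]
        mx=np.cos(t)*xx+np.sin(t)*up;mz=-np.sin(t)*xx+np.cos(t)*up
        return piv+x0*mx+mx*17+mz*zo
    f=lambda q:[proj('wrist',pt(q,17,78-H),c)[1]-vt,proj('wrist',pt(q,17,-H),c)[1]-vb]
    s=least_squares(f,[0,0.05]);print(n,'x0 %.1f tilt %.2f'%(s.x[0],np.degrees(s.x[1])),'tcp',p.round(1))
if __name__=='__main__':
    a=sys.argv
    fit(a[1],float(a[2]),float(a[3]),*(float(z) for z in a[4:]))
E
python3 tilt.py w17 225 177.5; python3 tilt.py w18 223.5 181; python3 tilt.py w19 223 171.5
```

```text
w17 x0 0.0 tilt 3.75 tcp [567.8 -81.9  53.4]
w18 x0 -0.6 tilt 1.24 tcp [562.  -83.   58.5]
w19 x0 2.7 tilt 6.23 tcp [555.6 -84.3  58.6]
```

Emit:
move_arm(series=[-1, 0, 0, 0, -2, 0, 0, 0, -3, 0, 0, 0, -3.5, 0, 0, 0, -3.5, 0, 0, 0])

```text
time: 22.07
eef_pos: [552.1, -84.9, 58.3]
tool_rot: [[0.984, 0.179, 0.0], [0.179, -0.984, -0.0], [0.0, 0.0, -1.0]]
ft_force: [2.5, 0.1, 0.4]
finger_gap: 0.574
```

Emit:
move_arm(series=[0, 0, 0, 0, 0, 0, 0, 0, 0, 0, 0, 0, 0, 0, -1, 0, 0, 0, -3, 0], squeeze=100)

```text
time: 22.48
eef_pos: [551.6, -84.7, 60.4]
tool_rot: [[0.984, 0.179, -0.002], [0.179, -0.984, 0.0], [-0.002, -0.001, -1.0]]
ft_force: [2.3, 0.5, -1.9]
finger_gap: 0.522
```

Emit:
move_arm(series=[2, 0, -8, 0, 4, 0, -25, 0, 4, 0, -55, 0, 4, 0, -90, 0, 4, 0, -110, 0])

```text
time: 22.9
eef_pos: [556.2, -84.3, 175.4]
tool_rot: [[0.984, 0.179, 0.002], [0.179, -0.984, -0.001], [0.002, 0.001, -1.0]]
ft_force: [0.5, 0.2, -0.0]
finger_gap: 0.522
```

```bash
python3 shot.py w20 100 384 120 400; python3 - <<'E'
from h import *
for n in('scene','side'): cv2.imwrite(f'pics/{n}20.png',snapshot(n)[:,:,::-1])
E
```

```text
22.9 [556.21  -84.267 175.424] [ 0.002 -0.001 -1.   ] [-0.001 -0.002 -0.402  0.001  0.388 -0.001] [ 0.515  0.151 -0.005] 0.5221433931251616
2
```

View pics/w20c.png

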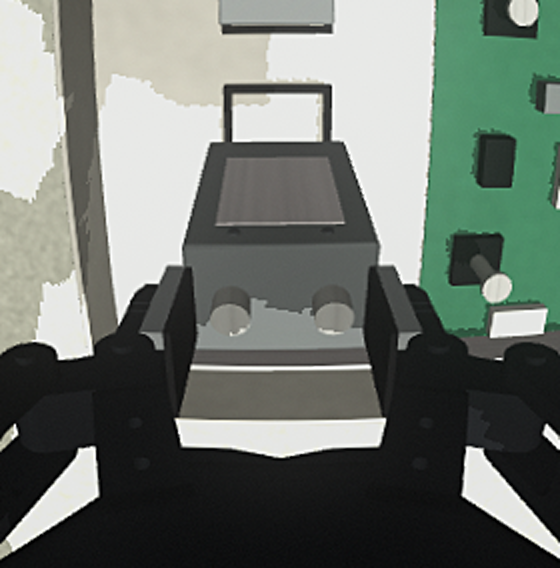

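View pics/scene20.png

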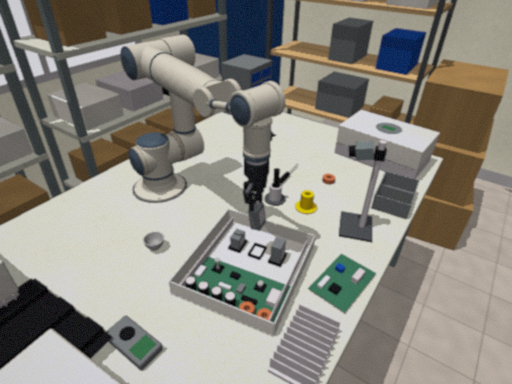

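```bash
python3 tilt.py w20 222 171; python3 - <<'E'
import cv2,numpy as np
a=cv2.imread('pics/w20.png')[160:280,200:320]
cv2.imwrite('pics/w20d.png',cv2.resize(a,None,fx=5,fy=5,interpolation=cv2.INTER_CUBIC))
a=cv2.imread('pics/scene20.png')[185:245,235:290]; b=cv2.imread('pics/side20.png')[150:220,205:275]
cv2.imwrite('pics/m20.png',np.hstack([cv2.resize(x,(400,480),interpolation=cv2.INTER_CUBIC) for x in(a,b)]))
E
```

```text
w20 x0 3.2 tilt 6.11 tcp [556.2 -84.3 175.4]
```

View pics/w20d.png

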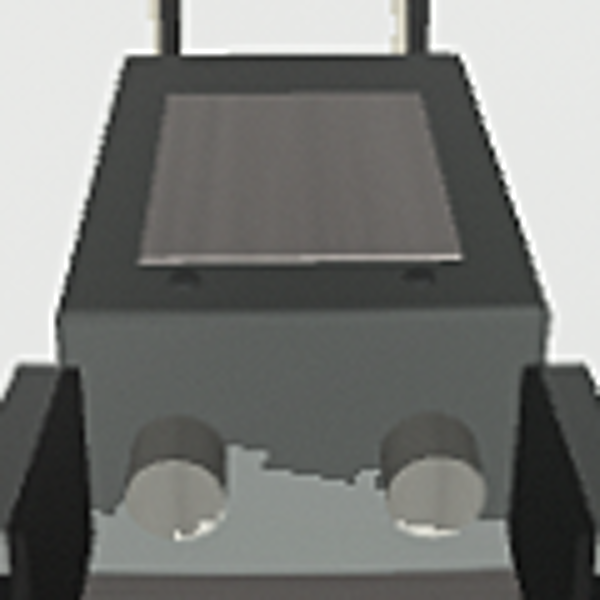

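View pics/m20.png

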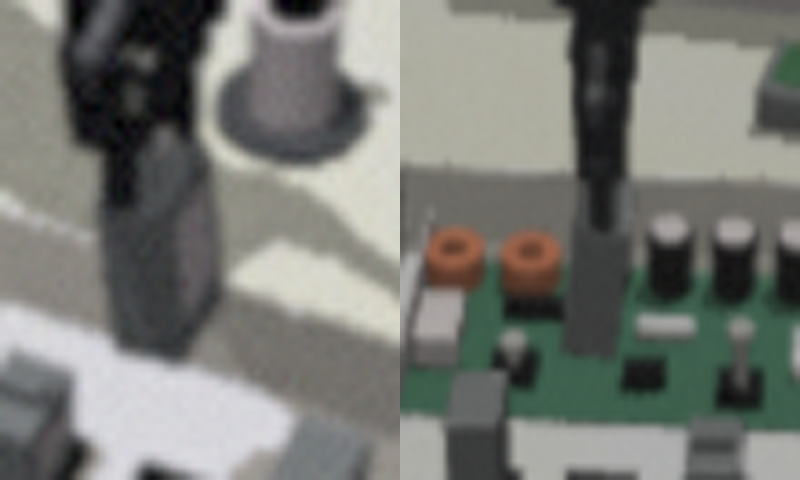

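```bash
cat > pnp.py <<'E'
from h import *
import pickle
from scipy.optimize import least_squares
from scipy.spatial.transform import Rotation as Ro
np.set_printoptions(precision=2,suppress=True)
M={'TF+':(17,25,39),'TF-':(17,-25,39),'BF+':(17,25,-39),'BF-':(17,-25,-39),'S+':(0,13,47),'S-':(0,-13,47),'TR+':(-17,25,39),'TR-':(-17,-25,39)}
def pnp(n,obs,guess,show=True):
    c=pickle.load(open(n+'.pkl','rb'))
    def f(q):
        R=Ro.from_euler('ZYX',q[3:]).as_matrix()
        return np.concatenate([np.array(proj('wrist',q[:3]+R@np.array(M[k]),c))-uv for k,uv in obs.items()])
    s=least_squares(f,guess,x_scale=[10,10,10,.1,.1,.1])
    R=Ro.from_euler('ZYX',s.x[3:]).as_matrix();J=s.jac;sd=np.sqrt(np.diag(np.linalg.inv(J.T@J)))*0.5
    print(n,'centre',s.x[:3],'yaw %.2f tilt %.2f roll %.2f'%tuple(np.degrees(s.x[3:])*[1,-1,1]),'sd',sd[:3],np.degrees(sd[3:]))
    print('plate',s.x[:3]+R@[17,0,0],'x',R[:,0],'res',s.fun.reshape(-1,2).tolist() if 0 else np.abs(s.fun).max())
    return s.x,R
if __name__=='__main__':
    g=lambda u,v:np.array((200+u/5,160+v/5))
    # module +y is image left
    pnp('w20',{'TF+':g(60,312),'TF-':g(548,312),'BF+':g(130,55),'BF-':g(458,55),'S+':g(177,498),'S-':g(437,495)},[556,-84,164,.18,-.1,0])
    g=lambda u,v:np.array((150+u/3,100+v/3))
    pnp('w16',{'TF+':g(254,186),'TF-':g(397,186),'TR-':g(397,280),'TR+':g(255,280),'S+':g(287,241),'S-':g(362,240)},[567,-84,43,.18,-.1,0])
    g=lambda u,v:np.array((120+u/2,100+v/2))
    pnp('w18',{'TF+':g(183,247),'TF-':g(379,247),'BF+':g(209,162),'BF-':g(351,162),'S+':g(229,323),'S-':g(332,322)},[560,-84,48,.18,-.1,0])
E
python3 pnp.py
```

```text
w20 centre [559.68 -85.17 160.65] yaw 9.99 tilt 7.18 roll 1.07 sd [0.3  0.18 0.77] [0.38 0.28 0.25]
plate [576.29 -82.24 162.77] x [0.98 0.17 0.12] res 0.7991240929064247
w16 centre [565.75 -84.35  37.16] yaw 10.74 tilt 1.30 roll -1.69 sd [1.98 1.57 2.69] [0.64 2.32 2.22]
plate [582.44 -81.18  37.55] x [0.98 0.19 0.02] res 0.37069245208618895
w18 centre [561.96 -84.82  47.33] yaw 10.33 tilt 1.60 roll 0.15 sd [0.3  0.18 0.76] [0.35 0.26 0.22]
plate [578.68 -81.77  47.81] x [0.98 0.18 0.03] res 2.1188038164688408
```

Emit:
move_arm(series=[0, 0, 20, 0, 0, 0, 50, 0, -1, 0, 80, 0, -2, 0, 95, 0, -2, 0, 97, 0])

```text
time: 23.47
eef_pos: [551.4, -83.8, 69.1]
tool_rot: [[0.984, 0.179, -0.008], [0.179, -0.984, 0.002], [-0.007, -0.003, -1.0]]
ft_force: [-0.4, 0.2, -1.2]
finger_gap: 0.525
```

Emit:
move_arm(series=[0, 0, 0, 0, -0.5, 0, 4, 0, -0.5, 0, 8, 0, -0.5, 0, 13, 0, -0.5, 0, 16, 0])

```text
time: 23.88
eef_pos: [554.5, -84.6, 59.3]
tool_rot: [[0.984, 0.179, 0.002], [0.179, -0.984, -0.001], [0.002, 0.001, -1.0]]
ft_force: [1.1, 0.7, -0.9]
finger_gap: 0.522
```

```bash
python3 shot.py w21 100 384 120 400
```

```text
23.8833 [554.474 -84.629  59.336] [ 0.002 -0.001 -1.   ] [ 0.001  0.031  0.068 -0.001 -0.065  0.001] [ 1.136  0.719 -0.943] 0.5217733411806017
2
```

View pics/w21c.png

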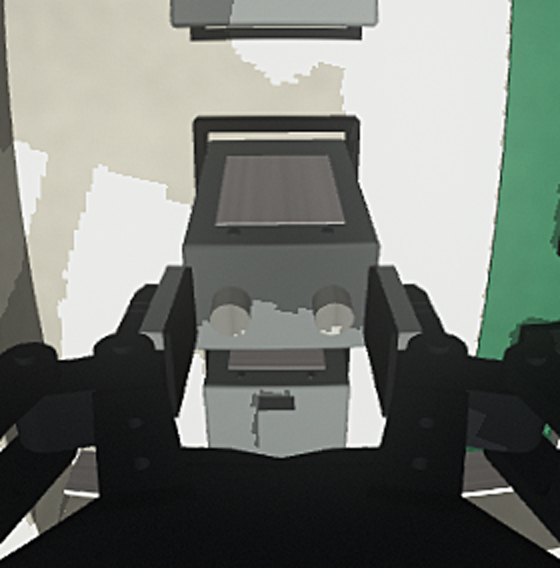

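Emit:
move_arm(series=[0, 0, 0, 0, 0, 0, 0, 0, -1, 0, 0.5, 0, -2, 0, 0.5, 0, -3, 0, 0.5, 0], squeeze=20)

```text
time: 24.35
eef_pos: [551.2, -85.0, 58.1]
tool_rot: [[0.984, 0.179, 0.001], [0.179, -0.984, 0.0], [0.001, 0.0, -1.0]]
ft_force: [3.5, 0.6, -0.6]
finger_gap: 0.525
```

Emit:
move_arm(series=[-1, 0, 0, 0, -2, 0, 0, 0, -3, 0, 0, 0, -4, 0, 0, 0, -4, 0, 0, 0])

```text
time: 24.77
eef_pos: [547.3, -85.8, 58.4]
tool_rot: [[0.984, 0.179, 0.002], [0.179, -0.984, -0.0], [0.002, 0.0, -1.0]]
ft_force: [5.7, 0.3, 1.6]
finger_gap: 0.524
```

```bash
python3 shot.py w22 160 280 200 320
```

```text
24.7667 [547.261 -85.786  58.42 ] [ 0.002 -0.    -1.   ] [ 0.001  0.003 -0.004 -0.003  0.002  0.001] [5.721 0.303 1.642] 0.5243756081167386
5
```

View pics/w22c.png

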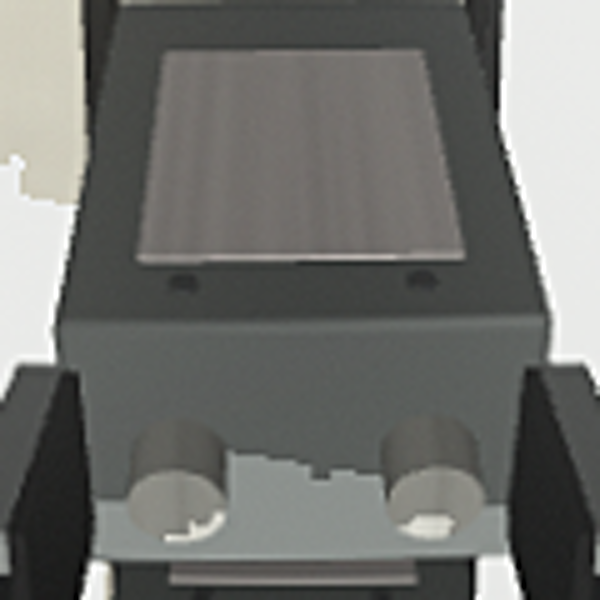

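```bash
python3 - <<'E'
from pnp import *
g=lambda u,v:np.array((200+u/5,160+v/5))
pnp('w22',{'TF+':g(58,322),'TF-':g(550,320),'BF+':g(120,8),'BF-':g(468,4),'S+':g(176,506),'S-':g(436,502)},[552,-86,45,.18,-.15,0])
E
```

```text
w22 centre [555.14 -85.89  45.29] yaw 10.28 tilt 13.28 roll 0.99 sd [0.28 0.18 0.74] [0.41 0.29 0.28]
plate [571.42 -82.93  49.19] x [0.96 0.17 0.23] res 0.6977359625429358
```

```bash
cat > lens3.py <<'E'
import io,contextlib
with contextlib.redirect_stdout(io.StringIO()):
    exec(open('lens2.py').read().split("print('--- width")[0])
B=[(c4,a4(155,142),(1,0,'b')),(c4,a4(422,66),(1,1,'b')),(c3,a3(155,172),(1,0,'b')),(c3,a3(238,432),(-1,0,'b')),(c1,p1(172,180),(1,0,'b')),(c2,p2(342,361),(-1,0,'b'))]
def mk(obs):
    def f(q):
        x,y,z=frame(q[3],q[4]);P=q[:3];r=[]
        for c,uv,k in obs:
            X=P if k=='L' else P+x*(q[5]+k[1]*q[6])+y*q[8]*k[0]+z*(q[9] if len(k)==3 else q[7])
            r+=list(np.array(proj('wrist',X,c))-uv)
        return r
    return f
for o in (obs+B,):
    f=mk(o);s=least_squares(f,[*L,.3,.2,30,55,25,26,-25],loss='soft_l1')
    print(s.x,np.degrees(s.x[3:5]));print(np.array(f(s.x)).reshape(-1,2).T)
    J=s.jac;cov=np.linalg.inv(J.T@J)*0.4;print('sd',np.sqrt(np.diag(cov)),np.degrees(np.sqrt(cov[4,4])))
    x,y,z=frame(*s.x[3:5]);print('focus',s.x[:3]-130*x,x,z)
    # fixed symmetric box about axis
    def f2(q): return f([*q,-q[7]])
    s=least_squares(f2,s.x[:9],loss='soft_l1');print('sym',s.x,np.degrees(s.x[3:5]),np.abs(f2(s.x)).max())
    x,y,z=frame(*s.x[3:5]);print('focus',s.x[:3]-130*x)
E
python3 lens3.py
```

```text
[721.58 218.85 318.43   0.35   0.19  23.37  52.11  21.    24.95 -18.15] [19.83 10.98]
[[-0.49  0.24 -0.29  0.24  0.21 -0.06 -0.52  0.32  1.03  0.22 -0.08 -0.18
  -0.61 -0.29  0.58 -0.63  0.09 -0.43  0.8  -0.16  0.18]
 [-0.29 -0.33 -0.14  0.31  0.1  -0.05  0.38  0.27  1.22  0.21  0.69 -1.19
  -0.45 -0.06  0.32 -0.37 -0.34 -0.51  0.97 -1.42  0.14]]
sd [1.25 0.48 2.2  0.   0.01 0.97 0.37 2.48 0.15 2.82] 0.6679021233799102
focus [601.53 175.55 293.67] [0.92 0.33 0.19] [-0.18 -0.06  0.98]
sym [720.98 218.63 319.55   0.35   0.19  23.83  52.08  19.67  24.95] [19.84 11.09] 1.4383707498084846
focus [600.97 175.34 294.56]
```

Emit:
move_arm(series=[0, 0, 0, 0, 0, 0, 0, 0, 1, 0, 0, 0, 1.5, 0, -4, 0, 2, 0, -12, 0], squeeze=100)

```text
time: 25.23
eef_pos: [547.2, -85.2, 67.7]
tool_rot: [[0.984, 0.179, -0.005], [0.179, -0.984, 0.001], [-0.005, -0.002, -1.0]]
ft_force: [2.4, -0.4, -2.5]
finger_gap: 0.521
```

```bash
python3 shot.py w23 160 280 200 320
```

```text
25.2333 [547.206 -85.164  67.739] [-0.005  0.001 -1.   ] [ 0.004 -0.036 -0.156 -0.     0.196  0.005] [ 2.395 -0.383 -2.533] 0.5210284335148885
5
```

View pics/w23c.png

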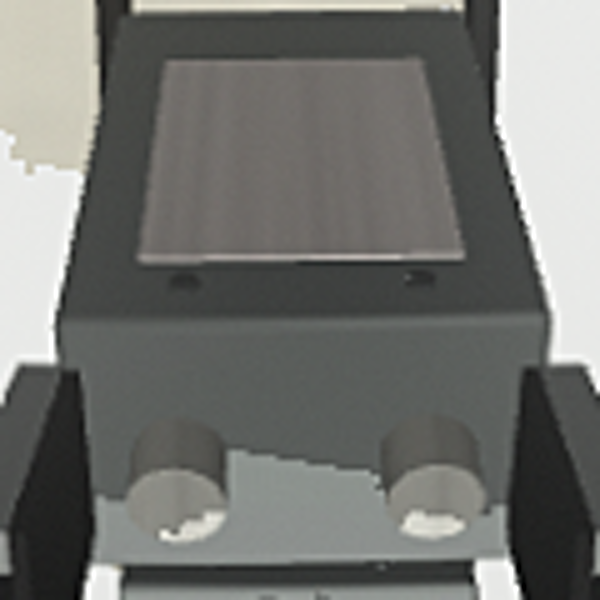

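```bash
python3 - <<'E'
from pnp import *
g=lambda u,v:np.array((200+u/5,160+v/5))
pnp('w23',{'TF+':g(58,320),'TF-':g(550,318),'BF+':g(122,17),'BF-':g(466,13),'S+':g(176,505),'S-':g(437,502)},[552,-86,45,.18,-.15,0])
E
```

```text
w23 centre [554.29 -85.38  54.56] yaw 10.25 tilt 11.73 roll 1.13 sd [0.28 0.18 0.74] [0.4  0.29 0.27]
plate [570.66 -82.42  58.02] x [0.96 0.17 0.2 ] res 0.702667304258739
```

Emit:
move_arm(series=[0, 0, -25, 0, 0, 0, -60, 0, 0, 0, -98, 0, 0, 0, -136, 0, 0, 0, -170, 0])

```text
time: 25.7
eef_pos: [547.2, -85.6, 241.6]
tool_rot: [[0.984, 0.178, -0.003], [0.178, -0.984, -0.0], [-0.003, -0.0, -1.0]]
ft_force: [0.3, -0.2, -1.0]
finger_gap: 0.523
```

```bash
python3 rel.py -79.7 549.2 -85.4 240.5 578.6 168.9 303.7 -70.15
python3 - <<'E'
from h import *
s=status.state();print(s['time'],s['eef_pos'],s['qpos'])
E
```

```text
tool x 74.4 y -244.9 z -63.2 twist -0.167
25.7 [547.23139833 -85.58736568 241.64969366] [-2.15917971e-01 -2.14549213e-02  1.28841208e+00 -1.03797371e-03
  1.87754161e+00  1.17533816e+00]
```

Emit:
move_arm(series=[6, -20, -6, -0.02, 15, -50, -14, -0.05, 25, -82, -22, -0.07, 35, -115, -30, -0.1, 45, -148, -38, -0.12])

```text
time: 26.12
eef_pos: [565.3, 69.0, 277.5]
tool_rot: [[0.955, 0.295, -0.004], [0.295, -0.955, -0.001], [-0.004, -0.0, -1.0]]
ft_force: [-0.3, -0.3, -1.0]
finger_gap: 0.525
```

```bash
python3 - <<'E'
import numpy as np
yw=np.radians(-79.7);ty=np.array([np.cos(yw),np.sin(yw)]);tx=np.array([-np.sin(yw),np.cos(yw)])
print(np.array([549.2,-85.4])+45*tx-148*ty)
E
python3 rel.py -72.8245 566.2 67.7 278.5 578.6 168.9 303.7 -70.15
```

```text
[567.01209887  68.26108529]
tool x 41.7 y -93.0 z -25.2 twist -0.047
```

Emit:
move_arm(series=[15, -32, -10, -0.02, 28, -62, -18, -0.04, 38, -84, -24, -0.047, 41, -92.5, -25.2, -0.047, 41, -92.5, -25.2, -0.047])

```text
time: 26.53
eef_pos: [577.6, 170.3, 302.4]
tool_rot: [[0.94, 0.342, -0.003], [0.342, -0.94, -0.001], [-0.003, -0.0, -1.0]]
ft_force: [0.4, 0.7, -1.3]
finger_gap: 0.526
```

Emit:
move_arm(series=[0, 0, 0, 0, 0, 0, 0, 0, 0, 0, 0, 0, 0, 0, 0, 0, 0, 0, 0, 0])

```text
time: 26.95
eef_pos: [578.4, 167.6, 303.0]
tool_rot: [[0.941, 0.338, -0.0], [0.338, -0.941, -0.0], [-0.0, 0.0, -1.0]]
ft_force: [-0.4, 0.0, -1.2]
finger_gap: 0.521
```

```bash
python3 shot.py w24 160 280 200 320;python3 - <<'E'
from h import *
for n in('scene','side'): cv2.imwrite(f'pics/{n}24.png',snapshot(n)[:,:,::-1])
a=cv2.imread('pics/scene24.png')[110:210,270:400]; b=cv2.imread('pics/side24.png')[140:240,100:230]
cv2.imwrite('pics/m24.png',np.vstack([cv2.resize(x,(520,400),interpolation=cv2.INTER_CUBIC) for x in(a,b)])[:, :])
print(status.state()['tool_rot'])
E
```

```text
26.95 [578.385 167.644 302.968] [-0. -0. -1.] [ 0.007  0.003 -0.006  0.001 -0.002 -0.   ] [-0.422  0.037 -1.181] 0.5207451151274752
5
[[ 9.40705284e-01  3.39224944e-01  7.37440591e-05]
 [ 3.39224948e-01 -9.40705285e-01 -4.51682025e-05]
 [ 5.40492451e-05  6.75057914e-05 -9.99999996e-01]]
```

View pics/w24.png

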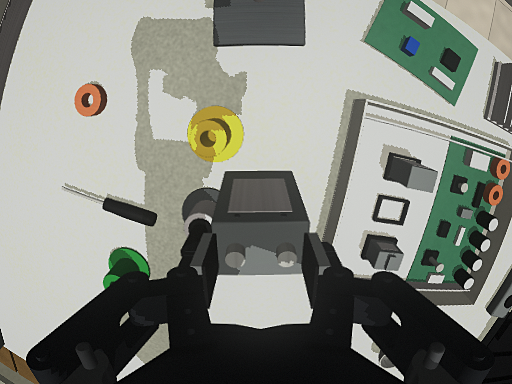

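View pics/w24c.png

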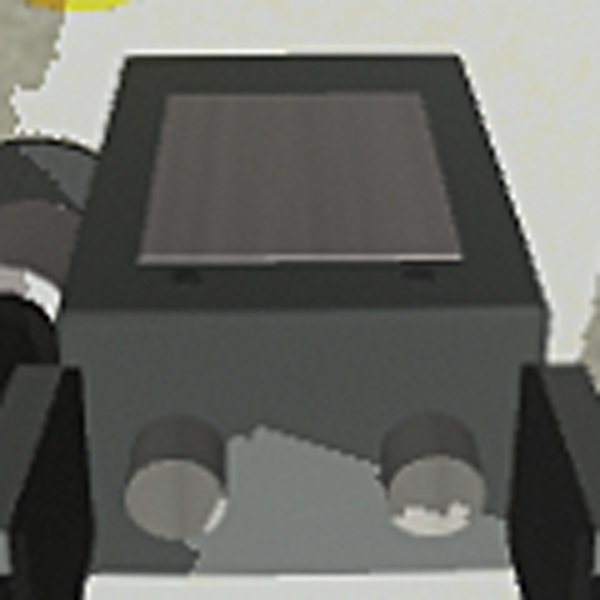

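View pics/m24.png

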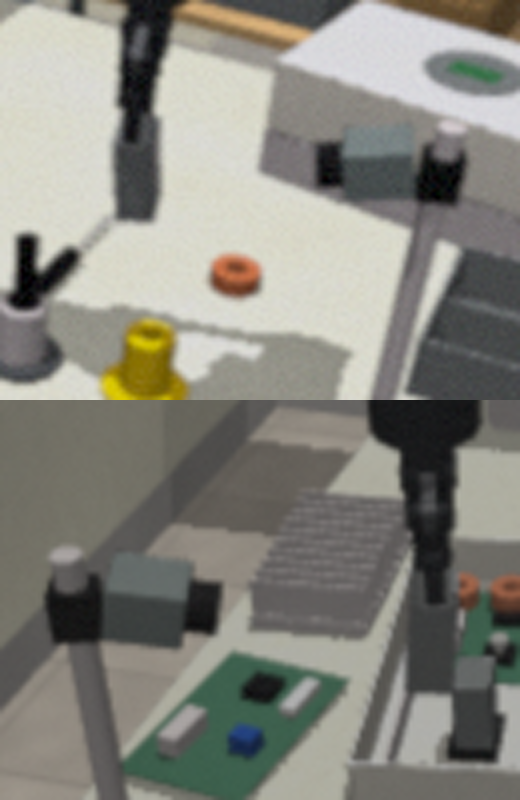

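```bash
python3 - <<'E'
from pnp import *
g=lambda u,v:np.array((200+u/5,160+v/5))
pnp('w24',{'TF+':g(60,312),'TF-':g(548,310),'BF+':g(128,58),'BF-':g(458,55),'S+':g(176,498),'S-':g(437,495)},[580,170,290,.34,-.15,0])
g=lambda u,v:np.array((120+u/2,100+v/2))
pnp('w19',{'TF+':g(183,247),'TF-':g(379,247),'BF+':g(206,144),'BF-':g(354,144),'S+':g(229,322),'S-':g(332,321)},[556,-84,48,.18,-.1,0])
pnp('w21',{'TF+':g(183,244),'TF-':g(379,244),'BF+':g(209,141),'BF-':g(352,141),'S+':g(230,319),'S-':g(333,318)},[556,-84,48,.18,-.1,0])
E
python3 rel.py -70.15 578.4 167.6 303 549.2 -85.4 130 -79.7
```

```text
w24 centre [581.66 167.32 288.5 ] yaw 19.71 tilt 6.79 roll 1.15 sd [0.29 0.2  0.77] [0.38 0.27 0.25]
plate [597.55 173.01 290.51] x [0.93 0.33 0.12] res 0.7085795333619558
w19 centre [559.5  -85.39  47.05] yaw 10.30 tilt 6.58 roll 0.15 sd [0.29 0.18 0.74] [0.37 0.27 0.24]
plate [576.11 -82.37  48.99] x [0.98 0.18 0.11] res 3.134988840299286
w21 centre [559.07 -85.81  46.72] yaw 10.45 tilt 7.08 roll 0.05 sd [0.29 0.18 0.75] [0.37 0.27 0.24]
plate [575.66 -82.75  48.81] x [0.98 0.18 0.12] res 2.007845593332604
tool x -113.4 y 228.1 z 173.0 twist 0.167
```

Emit:
move_arm(series=[-8, 17, 0, 0.02, -20, 45, 5, 0.05, -35, 78, 10, 0.08, -52, 112, 20, 0.11, -67, 145, 35, 0.14])

```text
time: 27.52
eef_pos: [564.6, 8.1, 269.3]
tool_rot: [[0.979, 0.205, 0.003], [0.205, -0.979, -0.0], [0.003, 0.001, -1.0]]
ft_force: [0.4, -0.5, -1.1]
finger_gap: 0.523
```

```bash
python3 - <<'E'
import numpy as np
yw=np.radians(-70.15);ty=np.array([np.cos(yw),np.sin(yw)]);tx=np.array([-np.sin(yw),np.cos(yw)])
print(np.array([578.4,167.6])-67*tx+145*ty)
E
python3 rel.py -78.17 564.6 8.5 268 555.5 -84.3 130 -79.7
```

```text
[564.61685335   8.46475919]
tool x -27.9 y 89.0 z 138.0 twist 0.027
```

Emit:
move_arm(series=[-9, 30, 20, 0.01, -18, 60, 50, 0.02, -25, 82, 85, 0.027, -28, 89, 120, 0.027, -28, 89, 138, 0.027])

```text
time: 27.93
eef_pos: [553.1, -85.6, 124.7]
tool_rot: [[0.984, 0.175, -0.006], [0.175, -0.985, 0.0], [-0.006, -0.001, -1.0]]
ft_force: [-1.1, 0.9, -3.1]
finger_gap: 0.528
```

Emit:
move_arm(series=[0, 0, 20, 0, 0, 0, 40, 0, 0, 0, 52, 0, 0, 0, 55, 0, 0, 0, 55, 0])

```text
time: 28.35
eef_pos: [555.1, -83.1, 74.2]
tool_rot: [[0.984, 0.179, -0.002], [0.179, -0.984, 0.0], [-0.002, -0.001, -1.0]]
ft_force: [-0.7, 0.7, -1.5]
finger_gap: 0.52
```

```bash
python3 shot.py w25 100 384 120 400
```

```text
28.35 [555.054 -83.126  74.213] [-0.002  0.    -1.   ] [ 0.002 -0.017 -0.042  0.001  0.012  0.001] [-0.667  0.724 -1.524] 0.5204859455163382
2
```

View pics/w25c.png

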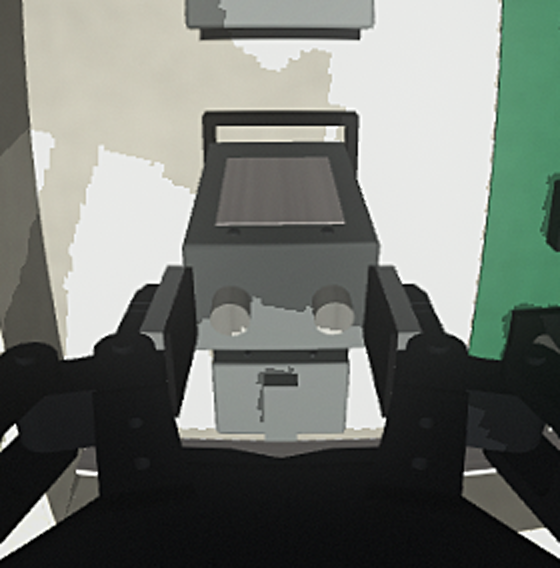

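Emit:
move_arm(series=[-0.5, 0, 4, 0, -0.5, 0, 8, 0, -0.5, 0, 12, 0, -0.5, 0, 16, 0, -0.5, 0, 16, 0])

```text
time: 28.82
eef_pos: [554.8, -83.4, 58.1]
tool_rot: [[0.984, 0.179, -0.001], [0.179, -0.984, -0.0], [-0.001, -0.0, -1.0]]
ft_force: [1.7, 0.8, -1.7]
finger_gap: 0.521
```

Emit:
move_arm(series=[0, 0, 0, 0, 2, 0, 0, 0, 5, 0, 0, 0, 8, 0, 0, 0, 12, 0, 2, 0], jaw=60)

```text
time: 29.23
eef_pos: [567.7, -81.2, 57.8]
tool_rot: [[0.984, 0.179, 0.001], [0.179, -0.984, -0.0], [0.001, 0.001, -1.0]]
ft_force: [0.0, 0.2, -0.3]
finger_gap: 0.768
```

```bash
python3 shot.py w26 100 384 120 400
```

```text
29.2333 [567.661 -81.238  57.777] [ 0.001 -0.    -1.   ] [ 0.034  0.142 -0.09   0.    -0.048  0.031] [ 0.003  0.161 -0.259] 0.7676435949296799
2
```

View pics/w26c.png

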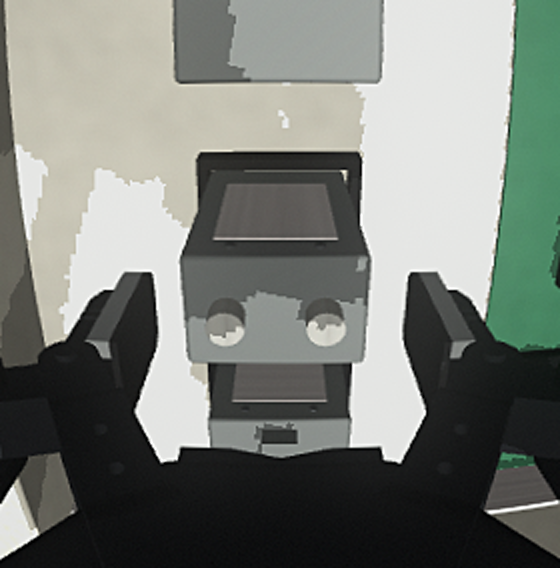

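Emit:
move_arm(series=[-1.5, 0, 3, 0, -1.5, 0, 4, 0, -1.5, 0, 4, 0, -1.5, 0, 4, 0, -1.5, 0, 4, 0], jaw=255, squeeze=20)

```text
time: 29.7
eef_pos: [565.4, -81.3, 53.3]
tool_rot: [[0.984, 0.179, 0.0], [0.179, -0.984, 0.0], [0.0, -0.0, -1.0]]
ft_force: [-1.2, 1.7, 4.6]
finger_gap: 0.572
```

Emit:
move_arm(series=[0, 0, 0, 0, 0, 0, -1, 0, 0, 0, -3, 0, 0, 0, -4.5, 0, 0, 0, -5, 0])

```text
time: 30.12
eef_pos: [565.3, -81.6, 57.7]
tool_rot: [[0.984, 0.179, -0.001], [0.179, -0.984, -0.0], [-0.001, 0.0, -1.0]]
ft_force: [-0.1, -0.0, -1.2]
finger_gap: 0.572
```

Emit:
move_arm(series=[-2, 0, 0, 0, -4, 0, 0, 0, -6, 0, 0, 0, -8, 0, 0, 0, -9, 0, 0, 0])

```text
time: 30.53
eef_pos: [556.9, -83.2, 58.6]
tool_rot: [[0.984, 0.179, 0.002], [0.179, -0.984, -0.0], [0.002, 0.0, -1.0]]
ft_force: [1.7, 0.6, 0.3]
finger_gap: 0.575
```

Emit:
move_arm(series=[-1.5, 0, 0, 0, -3, 0, 0, 0, -4.5, 0, 0, 0, -6, 0, 0, 0, -7, 0, 0, 0])

```text
time: 30.95
eef_pos: [549.5, -84.4, 58.1]
tool_rot: [[0.984, 0.179, 0.0], [0.179, -0.984, -0.0], [0.0, 0.0, -1.0]]
ft_force: [2.5, -0.1, 0.3]
finger_gap: 0.574
```

```bash
python3 shot.py w27 160 280 200 320
```

```text
30.95 [549.541 -84.413  58.057] [ 0. -0. -1.] [-0.008 -0.027  0.028 -0.001  0.001 -0.008] [ 2.49  -0.124  0.309] 0.5737879701109474
5
```

View pics/w27c.png

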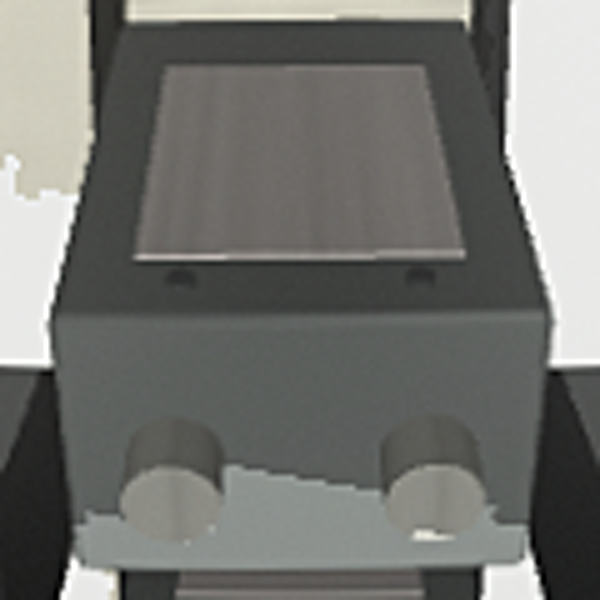

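```bash
python3 - <<'E'
from pnp import *
g=lambda u,v:np.array((200+u/5,160+v/5))
pnp('w27',{'TF+':g(50,317),'TF-':g(550,315),'BF+':g(120,25),'BF-':g(465,22),'S+':g(172,504),'S-':g(436,499)},[552,-86,45,.18,-.15,0])
E
```

```text
w27 centre [556.51 -84.42  46.51] yaw 10.44 tilt 10.45 roll 0.91 sd [0.28 0.18 0.73] [0.39 0.28 0.26]
plate [572.95 -81.39  49.59] x [0.97 0.18 0.18] res 0.7109543560557086
```

Emit:
move_arm(series=[-1, 0, 0, 0, -2, 0, 0, 0, -3, 0, 0, 0, -3.5, 0, 0, 0, -3.5, 0, 0, 0])

```text
time: 31.42
eef_pos: [546.1, -85.0, 58.0]
tool_rot: [[0.984, 0.179, -0.0], [0.179, -0.984, -0.0], [-0.0, 0.0, -1.0]]
ft_force: [2.5, -0.3, 0.2]
finger_gap: 0.575
```

Emit:
move_arm(series=[0, 0, -1, 0, 1, 0, -3, 0, 2, 0, -6, 0, 3, 0, -12, 0, 3, 0, -16, 0])

```text
time: 31.83
eef_pos: [548.9, -84.4, 74.3]
tool_rot: [[0.984, 0.179, -0.001], [0.179, -0.984, 0.0], [-0.001, -0.0, -1.0]]
ft_force: [-0.8, -0.4, -2.4]
finger_gap: 0.575
```

```bash
python3 shot.py w28 160 280 200 320
```

```text
31.8333 [548.868 -84.405  74.33 ] [-0.001  0.    -1.   ] [-0.003 -0.028 -0.067  0.001  0.081  0.   ] [-0.848 -0.439 -2.388] 0.5748113387372521
5
```

View pics/w28c.png

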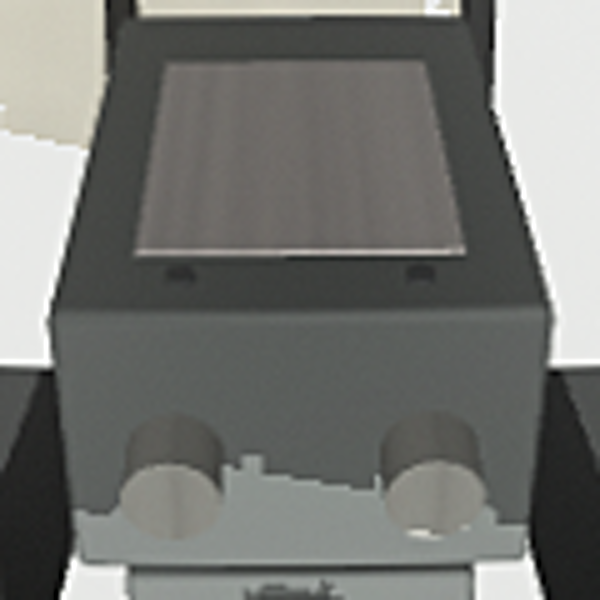

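Emit:
move_arm(series=[0, 0, 0, 0, 0, 0, 0, 0, 0, 0, 0, 0, 0, 0, 0, 0, 0, 0, 0, 0], squeeze=50)

```text
time: 32.3
eef_pos: [549.0, -84.4, 73.7]
tool_rot: [[0.984, 0.179, -0.001], [0.179, -0.984, 0.0], [-0.001, -0.0, -1.0]]
ft_force: [0.3, -0.9, -1.1]
finger_gap: 0.556
```

```bash
python3 shot.py w29 160 280 200 320; python3 - <<'E'
from pnp import *
g=lambda u,v:np.array((200+u/5,160+v/5))
pnp('w28',{'TF+':g(50,313),'TF-':g(551,311),'BF+':g(122,20),'BF-':g(463,18),'S+':g(172,502),'S-':g(436,498)},[552,-86,65,.18,-.15,0])
E
```

```text
32.3 [548.968 -84.394  73.678] [-0.001  0.    -1.   ] [ 0.    -0.    -0.002  0.001 -0.003  0.001] [ 0.329 -0.876 -1.061] 0.5563434462797524
5
w28 centre [556.39 -84.32  62.92] yaw 10.30 tilt 10.60 roll 0.98 sd [0.28 0.18 0.72] [0.39 0.28 0.26]
plate [572.83 -81.33  66.05] x [0.97 0.18 0.18] res 0.6519360292865599
```

View pics/w29c.png

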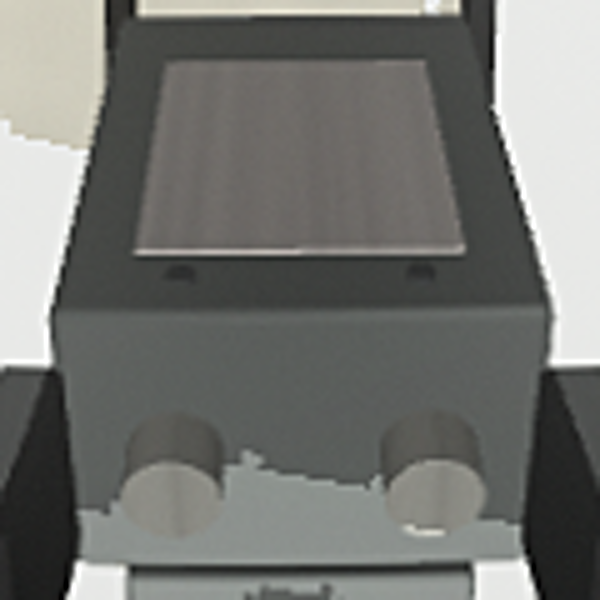

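Emit:
move_arm(series=[0, 0, -20, 0, 0, 0, -55, 0, 0, 0, -92, 0, 0, 0, -130, 0, 0, 0, -165, 0])

```text
time: 32.77
eef_pos: [548.9, -84.4, 241.1]
tool_rot: [[0.984, 0.179, 0.001], [0.179, -0.984, -0.0], [0.001, 0.0, -1.0]]
ft_force: [0.2, 0.2, -0.9]
finger_gap: 0.557
```

```bash
python3 rel.py -79.7 549.0 -84.4 238.7 578.5 167.9 301.6 -70.2
python3 - <<'E'
import numpy as np
yw=np.radians(-79.7);ty=np.array([np.cos(yw),np.sin(yw)]);tx=np.array([-np.sin(yw),np.cos(yw)])
print(np.array([549.,-84.4])+45*tx-148*ty)
E
python3 rel.py -72.82 566.8 69.3 276.7 578.5 167.9 301.6 -70.2
```

```text
tool x 74.1 y -243.0 z -62.9 twist -0.166
[566.81209887  69.26108529]
tool x 40.3 y -90.7 z -24.9 twist -0.046
```

Emit:
move_arm(series=[6, -20, -6, -0.02, 15, -50, -14, -0.05, 25, -82, -22, -0.07, 35, -115, -30, -0.1, 45, -148, -38, -0.12])

```text
time: 33.18
eef_pos: [566.9, 70.5, 277.4]
tool_rot: [[0.955, 0.296, 0.0], [0.296, -0.955, -0.0], [0.0, 0.0, -1.0]]
ft_force: [0.3, 0.4, -0.9]
finger_gap: 0.562
```

Emit:
move_arm(series=[15, -32, -10, -0.02, 28, -62, -18, -0.04, 37, -83, -24, -0.046, 40, -90.5, -25, -0.046, 40, -90.5, -25, -0.046])

```text
time: 33.6
eef_pos: [578.4, 169.5, 301.8]
tool_rot: [[0.94, 0.342, -0.0], [0.342, -0.94, 0.0], [-0.0, -0.0, -1.0]]
ft_force: [0.3, -1.0, -1.2]
finger_gap: 0.558
```

Emit:
move_arm(series=[0, 0, 0, 0, 0, 0, 0, 0, 0, 0, 0, 0, 0, 0, 0, 0, 0, 0, 0, 0])

```text
time: 34.02
eef_pos: [578.5, 166.5, 301.9]
tool_rot: [[0.941, 0.337, -0.0], [0.337, -0.941, -0.0], [-0.0, 0.0, -1.0]]
ft_force: [0.6, 0.0, -1.5]
finger_gap: 0.56
```

```bash
python3 shot.py w30 160 280 200 320;python3 - <<'E'
from h import *
for n in('scene','side'): cv2.imwrite(f'pics/{n}30.png',snapshot(n)[:,:,::-1])
a=cv2.imread('pics/scene30.png')[115:185,290:400]; b=cv2.imread('pics/side30.png')[150:230,105:225]
cv2.imwrite('pics/m30a.png',cv2.resize(a,None,fx=7,fy=7,interpolation=cv2.INTER_CUBIC))
cv2.imwrite('pics/m30b.png',cv2.resize(b,None,fx=6.5,fy=6.5,interpolation=cv2.INTER_CUBIC))
E
```

```text
34.0167 [578.514 166.467 301.938] [-0. -0. -1.] [ 0.008  0.003 -0.005  0.001  0.001  0.003] [ 0.582  0.032 -1.485] 0.5599075735160056
5
```

View pics/w30c.png

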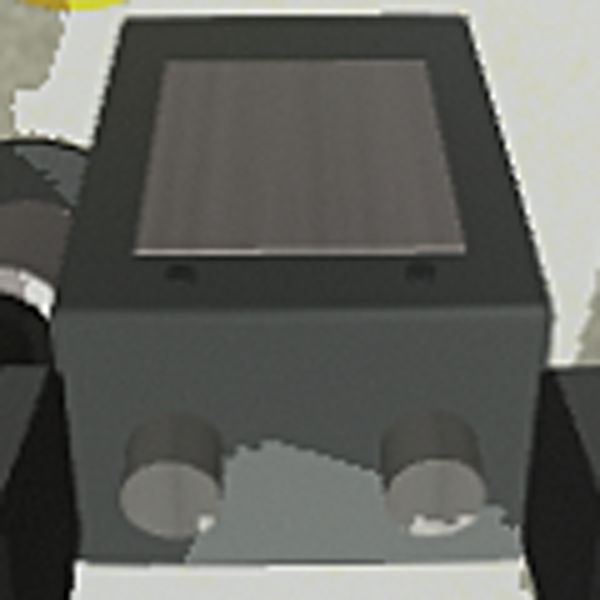

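View pics/m30a.png

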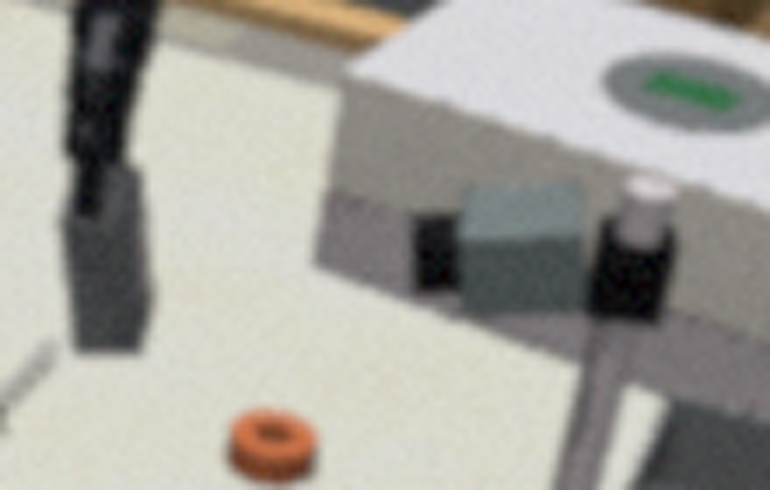

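View pics/m30b.png

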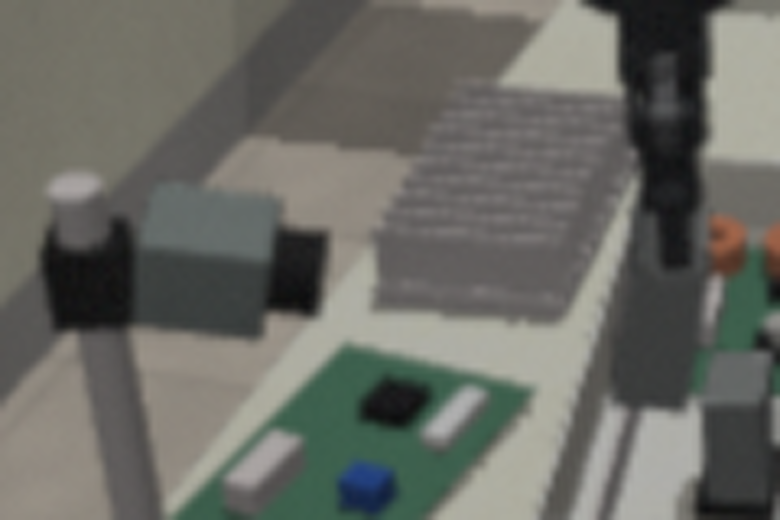

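```bash
python3 - <<'E'
from pnp import *
g=lambda u,v:np.array((200+u/5,160+v/5))
x,R=pnp('w30',{'TF+':g(53,312),'TF-':g(551,308),'BF+':g(122,20),'BF-':g(465,17),'S+':g(172,501),'S-':g(436,497)},[580,170,290,.34,-.15,0])
P=x[:3]+R@[17,0,0]
F=np.array([601.4,175.5,294.]);e=F-P
a,b=np.radians(19.83),np.radians(11)
fx=np.array([np.cos(b)*np.cos(a),np.cos(b)*np.sin(a),np.sin(b)]);fy=np.array([-np.sin(a),np.cos(a),0]);fz=np.cross(fx,fy)
print('err focus-plate world',e,'in focus axes',e@fx,e@fy,e@fz)
# predicted pixels of module corners in fixed cams given this pose
for k in('TF+','TF-','BF+','BF-','TR-','TR+'):
    X=x[:3]+R@np.array(M[k]);u,v=proj('scene',X);p,q=proj('side',X)
    print(k,'scene crop',round((u-290)*7),round((v-115)*7),'side crop',round((p-105)*6.5),round((q-150)*6.5))
X=np.array([721.6,218.85,318.4]);u,v=proj('scene',X);p,q=proj('side',X);print('lens',(u-290)*7,(v-115)*7,(p-105)*6.5,(q-150)*6.5)
E
```

```text
w30 centre [585.72 167.63 290.24] yaw 19.89 tilt 10.66 roll 0.86 sd [0.27 0.19 0.73] [0.39 0.28 0.26]
plate [601.43 173.31 293.39] x [0.92 0.33 0.18] res 0.5890957271358843
err focus-plate world [-0.03  2.19  0.61] in focus axes 0.8139764527642065 2.0709324726398957 0.46776680875358895
TF+ scene crop 136 168 side crop 631 256
TF- scene crop 122 218 side crop 630 196
BF+ scene crop 148 307 side crop 608 405
BF- scene crop 135 359 side crop 609 342
TR- scene crop 51 219 side crop 707 204
TR+ scene crop 67 171 side crop 710 264
lens 412.44845180547725 254.52226774431762 317.00790021582094 270.472109076895
```

Emit:
move_arm(series=[0.3, -0.9, -0.3, 0, 0.5, -1.8, -0.5, 0, 0.5, -1.8, -0.5, 0, 0.5, -1.8, -0.5, 0, 0.5, -1.8, -0.5, 0])

```text
time: 34.58
eef_pos: [578.3, 169.5, 302.5]
tool_rot: [[0.941, 0.339, -0.0], [0.339, -0.941, 0.0], [0.0, -0.0, -1.0]]
ft_force: [0.5, -1.0, -1.4]
finger_gap: 0.559
```

Emit:
move_arm(series=[0, 0, 0, 0, 0, 0, 0, 0, 0, 0, 0, 0, 0, 0, 0, 0, 0, 0, 0, 0])

```text
time: 35.0
eef_pos: [578.3, 169.4, 302.5]
tool_rot: [[0.941, 0.339, -0.0], [0.339, -0.941, -0.0], [-0.0, -0.0, -1.0]]
ft_force: [0.2, -0.3, -1.5]
finger_gap: 0.561
```

```bash
python3 shot.py w31 160 280 200 320; python3 - <<'E'
from h import *
cv2.imwrite('pics/side31.png',snapshot('side')[:,:,::-1])
E
```

```text
35.0 [578.322 169.364 302.467] [-0. -0. -1.] [-0.     0.     0.     0.001  0.001 -0.001] [ 0.202 -0.313 -1.472] 0.5608445187104775
5
```

View pics/w31c.png

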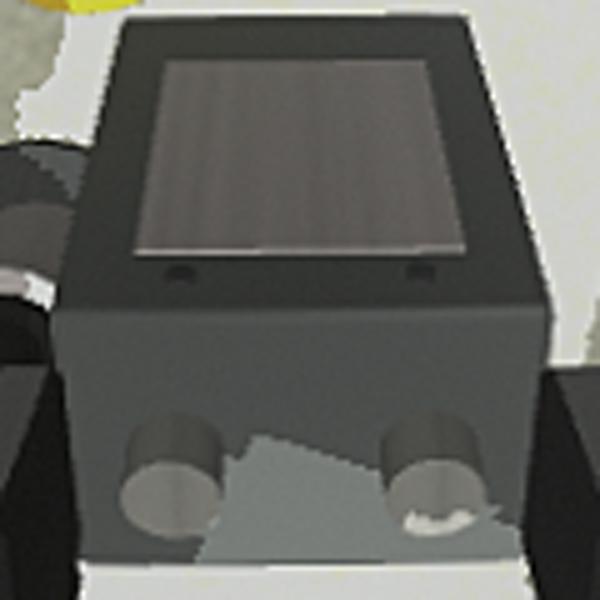

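View pics/side31.png

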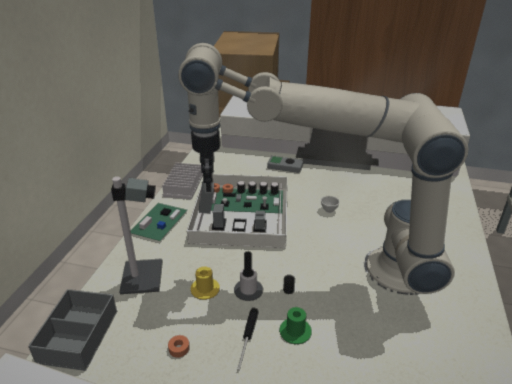

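```bash
python3 -c "
from bench import sign_off
print(sign_off())"
```

```text
the job is handed in; nothing more can be done
None
```

The job is handed in at 35 s of the 64 s allowed. The pen touched both posts and stands back in its holder, and the arm is holding the stud module in front of the inspection camera.

- **Pen:** I touched the tall post first, then the short one. The force read about 6.5 N and 7 N, and both camera views showed the tip on the cap. The pen's collar seated back on the silver tube, and the last picture shows it upright there.
- **Module tilt:** The arm can only turn about the tool's own axis. To lean the module, I pushed its lower end against its socket's rim so it turned between the pads.
- **First try at the tilt:** It sprang back to about 7° when I lifted the module, short of the camera's tilt. I put the module back in its socket, regripped at 20 N and repeated the push. I then held it at 50 N.
- **Last check of the tilt:** The module leans about 10.7° by the wrist camera, against 11.0° ± 0.7° measured for the inspection camera. The headings are 19.9° and 19.8°.
- **Last check of the position:** The plate centre is estimated at (601, 176, 294) mm, against an estimated focus of (601, 175.5, 294) mm. The plate estimate was measured just before a final nudge of about 2 mm and then carried forward from the arm's readings. The arm was still, with no unexpected force.

**Checks that disagreed:**
- The fixed cameras gave positions up to about 6 mm away from the wrist camera's, so I relied on the wrist camera.
- The wrist camera also showed about 0.9° of sideways roll in the module, which I left as it was.
- My reading of the inspection camera's tilt varied between 8.5° and 12° depending on the method. The 11° figure comes from combining all the wrist views.

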